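# Put the large vacuum fittings back in their fitted tray

### The job

Put the four fittings of the large vacuum flange set away in the blue tray: the big tee, the ball valve, the conical reducer (wide flange down) and the big ring clamp, each set down (not dropped) so that it lies flat and fully down in the foam recess cut to its shape. Leave the smaller tee and the smaller clamp, which belong to another set, where they are on the bench.

Things in the scene. Friction and masses are not known exactly. Their poses are not given: they have to be found in the camera images.
- tee: the large steel vacuum tee, 0.3 kg, lying on its three flanges (40 mm dia.): run 100 mm along y, branch to +x, tubes 26 mm dia., axes 20 mm up. Origin: underside, middle of the 70 x 100 mm outline; the run's axis is at x = -15 mm, the branch's end at x = +35 mm. The run's bare tube (|y| = 13 to 44 mm) can be gripped from above, closing along x.
- valve: steel ball valve, 0.42 kg, lying with its pipe along y, 104 mm long, flanges 40 mm dia.; square body in the middle 38 mm wide (x), 44 mm long, 40 mm high; on top a lever 15 mm wide with black grip, from the middle 50 mm towards +y, top at 57 mm. Origin: centre of underside. Grip the body's sides, closing along x.
- reducer: conical steel reducer, 0.24 kg, standing on its wide flange: 55 mm dia. at the foot, 29 mm at the neck, top flange 40 mm dia. and 5 mm thick, 40 mm high in all, dark bore in the top. Origin: centre of underside, z up; the same from every side. Grip the top flange.
- clamp: the large aluminium ring clamp, 0.13 kg, lying flat, 16 mm high: ring 52 mm outside, 37 mm inside dia.; ears, cross bolt and wing nut on its +y side (nut towards +x, out to x = 27 mm); y from -38 to +40 mm in all. Origin: underside, middle of that length; the ring's centre is at y = -8 mm, the bolt at y = +26 mm. Grip across the ring, closing along x.
- small_tee: look-alike of another set, stays on the bench: a smaller steel tee, run 80 mm along y, branch to +x, tubes 18 mm and flanges 30 mm dia., lying on its flanges. Origin: underside, middle of its 55 x 80 mm outline.
- small_clamp: look-alike of another set, stays on the bench: a smaller aluminium ring clamp, ring 41 mm outside dia., 61 mm long with its wing nut (+y side), 12.5 mm high, lying flat. Origin: underside, middle of its length.
- tee_insert: Fixed dark foam block 106 x 136 x 14 mm, one of four 2 by 2 in a blue tray (rim 19 mm over the bench); their places swap. Origin: centre of underside (6 mm over the bench). 6 mm deep recess (light grey floor 8 mm above origin), about 8 mm larger all round than the part: T-shaped, run along y, branch to +x; the seated tee's origin and axes match the block's, 8 mm up.
- valve_insert: Fixed dark foam block 106 x 136 x 14 mm, one of four 2 by 2 in a blue tray (rim 19 mm over the bench); their places swap. Origin: centre of underside (6 mm over the bench). 6 mm deep recess (light grey floor 8 mm above origin), about 8 mm larger all round than the part: a rectangle, 120 mm along y by 56 mm, for the valve (pipe along y, lever to either end).
- reducer_insert: Fixed dark foam block 106 x 136 x 14 mm, one of four 2 by 2 in a blue tray (rim 19 mm over the bench); their places swap. Origin: centre of underside (6 mm over the bench). 6 mm deep recess (light grey floor 8 mm above origin), about 8 mm larger all round than the part: a circle of 71 mm dia. in the middle, for the reducer.
- clamp_insert: Fixed dark foam block 106 x 136 x 14 mm, one of four 2 by 2 in a blue tray (rim 19 mm over the bench); their places swap. Origin: centre of underside (6 mm over the bench). 6 mm deep recess (light grey floor 8 mm above origin), about 8 mm larger all round than the part: keyhole-shaped: 68 mm circle at y = -8 mm, bay for the nut at +y; the seated clamp's origin and axes match the block's.
Things that resemble listed ones, but are neither listed nor needed, are in the scene too. What is shaped like the reducer_insert but red or yellow is not meant.

How it is judged:
By the outcome, as a careful person would: the job done as asked, in the order asked, and still so for the second after the job is handed in, with the robot touching nothing.
It also fails if it takes over 99 s, if anything falls off the work surface, if the arm or the gripper's body presses on something with over 40 N, if the wrist force passes 120 N, or if a joint passes its speed limit or range.

### The arm

A 7-joint arm with a two-finger parallel gripper is mounted at the origin on the work surface. World frame = base frame: x ahead of the robot, y to its left, z up, the work surface at z = 0. Lengths are in m, angles in degrees, forces in N, time in s.
With the tool pointing down it reaches from about 0.4 to 0.75 m from the base axis. Payload 19.5 kg.
Tool frame: the origin (TCP) lies midway between the tips of the shut fingers; the grasp point (between the pads) lies 19 mm behind it; z points along the fingers, y is the line along which they close (so a half turn about z gives the same grasp; the last joint's range is limited). The gripper opens to 85 mm and grips with 20 to 120 N. Pads are 22 mm wide; open, the fingers measure 114 mm over their backs; the gripper's body (76 mm by 85 mm) begins 54 mm behind the grasp point. The pads swing forward as they close: fully open they stand 13 mm farther back than shut.
Start: joints at [68.142, 40.479, -1.581, 85.061, 1.261, 54.483, -4.326], TCP at [0.192, -0.542, 0.231] pointing down, gripper open.
Joint ranges: [-155.06, 155.06], [-18.47, 123.98], [-90, 86.84], [0, 140.48], [-83.41, 263.41], [0, 116], [-161.91, 161.91]. Speed limits (degrees/s): [108.29, 108.29, 147.25, 147.25, 172.46, 172.46, 172.46].

### API

Orientations are given as a 3x3 rotation matrix whose columns are the frame's x, y, z axes.
In Python, from station import sensors, viewer, manip gives the robot as it stands.
- The arm moves only by the tool move_arm, never from a script. Its argument "motion" is a list of rows, each a list of 5 numbers: the shift along the tool's x, y, z in cm, then the turn about the tool's z in degrees, then the opening, from 0 (shut) to 1 (fully open). In form: [[dx, dy, dz, yaw, claw], ...]. A call has 1 to 5 rows; each row is the pose to reach, as a shift and turn from the pose commanded when the call began, along the tool's axes at that moment; what a row does not reach only later rows make up. A row lasts 1/12 s, in which the tool goes at most 41.7 mm and 7.16 degrees, less where a joint would pass 70% of its speed; a pose out of reach is approached as far as the arm can. A call with a gripper value outside its range is refused whole. The fingers move at their own pace and stop on an object; the grip force is fixed at half the most. Time passes only in rows, so rows that repeat a pose let the fingers close. It gives the time, the measured TCP pose, the force, the opening and the grip force at its end, in the units of the state.
- sensors.get_state(): the state, without advancing time (a new reading comes with each control period).
- viewer.camera(name): name is "scene" or "top"; returns a dict with "frame" (384x512x3 uint8, red, green, blue), "intrinsics" (3x3 intrinsics, pixels), "k1" (the pictures are not rectified: a ray, as slopes to the right and down, at radius r is drawn at 1 + k1 r^2 times it, then the intrinsics apply), "xyz" and "rotation" of the camera in the world. Camera axes: x right, y down, z forward; pixel columns grow to the right and rows downward; lengths in m; the calibration is good to about 2 mm. A picture is of the moment at which its call begins. There is no depth.
- manip.sign_off(): hands the job in; it is judged then, once.
The state is a dict: "t": time; "joint_pos": joint angles; "qd": joint speeds; "joint_efforts": joint torques, N m; "tcp_pos": TCP position; "tcp_rot": TCP orientation; "ft_force": force on the tool from outside, world axes, zero at the start; "ft_torque": the same for the moment, N m; "grip_width": finger opening in m; "grasp_force": force on a finger pad.
Only numpy, scipy, OpenCV 4.12 (cv2) and the standard library are available. Lean on these libraries where they do the work, as an engineer would, in place of code of your own. Each camera call takes 0.05 s, during which the arm holds its last target. There are 200 camera calls.

## Working session

There is one attempt and no reset: what is moved stays moved. The work goes in short steps, Python scripts to look and compute and a tool call to move; the robot and the scene stay as the last step left them, time stands still between calls to the robot, and variables do not carry over. Pictures are saved under pics/ and viewed, at most 14 in all, crops included, and the job is handed in when it is done.

Besides the shell and the picture viewer there is one more tool, called as name(argument=value, ...) on one line, values as JSON. move_arm: Moves the arm, as the interface text tells. Its arguments: {"type":"object","properties":{"motion":{"type":"array","items":{"type":"array","items":{"type":"number"}}}},"required":["motion"]}

```bash
ls; mkdir -p pics; cat > h.py <<'E'
import numpy as np, cv2
from station import sensors, viewer, manip
def grab(n):
    c=viewer.camera(n); return c
def ray(c,u,v):
    K=np.array(c["intrinsics"]); xd=(u-K[0,2])/K[0,0]; yd=(v-K[1,2])/K[1,1]
    x,y=xd,yd
    for _ in range(30):
        f=1+c["k1"]*(x*x+y*y); x,y=xd/f,yd/f
    return np.array(c["xyz"]),np.array(c["rotation"])@np.array([x,y,1.])
def pt(c,u,v,z):
    o,d=ray(c,u,v); return o+d*(z-o[2])/d[2]
def proj(c,p):
    q=np.array(c["rotation"]).T@(np.array(p)-np.array(c["xyz"])); x,y=q[:2]/q[2]; f=1+c["k1"]*(x*x+y*y)
    K=np.array(c["intrinsics"]); return K[0,0]*x*f+K[0,2],K[1,1]*y*f+K[1,2]
def save(img,name): cv2.imwrite("pics/"+name,cv2.cvtColor(img,cv2.COLOR_RGB2BGR))
E
python3 - <<'E'
from h import *
for n in("top","scene"):
    c=grab(n); save(c["frame"],n+"0.png"); print(n,c["xyz"],np.round(c["rotation"],3).tolist(),np.array(c["intrinsics"]).tolist(),c["k1"])
s=sensors.get_state(); print(s)
E
```

```text
pics
top [ 0.24084282 -0.05072957  0.97377052] [[-0.105, -0.971, 0.215], [-0.994, 0.101, -0.028], [0.005, -0.217, -0.976]] [[360.2386795749676, 0.0, 260.8518760354541], [0.0, 360.2386795749676, 196.6597678846905], [0.0, 0.0, 1.0]] 0.013542267861121733
scene [ 1.17738558 -0.22842244  1.01639877] [[0.214, 0.783, -0.584], [0.977, -0.167, 0.133], [0.007, -0.599, -0.801]] [[380.8044137732695, 0.0, 251.66742854769106], [0.0, 380.8044137732695, 190.8086483194011], [0.0, 0.0, 1.0]] -0.12305456242949357
{'t': 0.1, 'joint_pos': array([68.14146585, 40.50778494, -1.58276185, 85.07992583,  1.26051054,
       54.48305576, -4.32581692]), 'qd': array([ 0.03747146, -0.16134339,  0.04880356, -0.04116583, -0.05809625,
       -0.05733848,  0.06108849]), 'joint_efforts': array([ 1.33971440e-03, -8.84291196e+01,  1.23650350e+00, -2.36452246e+01,
        1.70523656e-02,  5.04097654e-03, -1.77722268e-04]), 'tcp_pos': array([ 0.19157792, -0.5419085 ,  0.23090733]), 'tcp_rot': array([[ 9.42818643e-01,  3.33306009e-01, -3.32156453e-04],
       [ 3.33306173e-01, -9.42818241e-01,  8.71601832e-04],
       [-2.26530354e-05, -9.32472253e-04, -9.99999565e-01]]), 'ft_force': array([-0.51507669,  0.60206014, -0.23730155]), 'ft_torque': array([-0.00118405, -0.00529361, -0.01040204]), 'grasp_force': 0.0, 'grip_width': 0.08542821346611992}
```

View pics/top0.png

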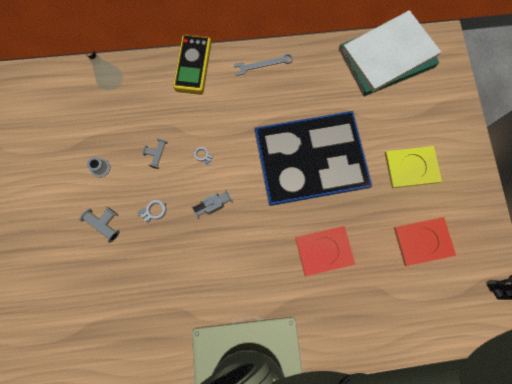

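View pics/scene0.png

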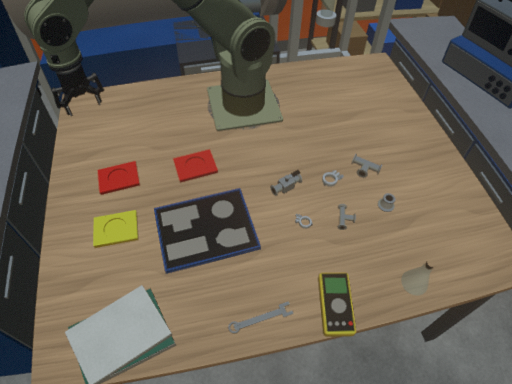

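Top view: the big tee at (101,223) versus the smaller tee at (155,152), the big clamp at (153,210) versus the small clamp at (203,155), the valve at (212,204), and the reducer at (98,166). In the tray, the keyhole is at (284,143), the rectangle at (331,135), the circle at (292,180) and the T at (340,173). The red and yellow plates at (325,250), (425,240) and (414,167) are decoys. A close crop and the masks come next.

```bash
cat > meas.py <<'E'
from h import *
def masks(c,zs=None):
    f=c["frame"]; hsv=cv2.cvtColor(f,cv2.COLOR_RGB2HSV)
    return hsv
if __name__=="__main__":
    c=grab("top"); f=c["frame"]; hsv=masks(c)
    m=((hsv[...,1]<60)).astype(np.uint8)*255
    n,lab,st,ce=cv2.connectedComponentsWithStats(m)
    for i in range(1,n):
        x,y,w,h,a=st[i]
        if a<40 or a>3000 or y>260: continue
        cnt=cv2.findContours((lab==i).astype(np.uint8),cv2.RETR_EXTERNAL,cv2.CHAIN_APPROX_NONE)[0][0]
        tray=250<ce[i][0]<375 and 110<ce[i][1]<205
        z=.014 if tray else .012
        P=np.array([pt(c,u,v,z)[:2] for u,v in cnt[:,0]])*1000
        r=cv2.minAreaRect(P.astype(np.float32))
        print(np.round(ce[i],1),a,"z",z,"centroid",np.round(pt(c,*ce[i],z)[:2]*1000,1),"rect",np.round(r[0],1),np.round(r[1],1),round(r[2],1))
    A=cv2.resize(f[138:246,75:235],None,fx=5,fy=5,interpolation=cv2.INTER_CUBIC); save(A,"cropA.png")
    s=grab("scene"); B=cv2.resize(s["frame"][145:245,150:410],None,fx=3,fy=3,interpolation=cv2.INTER_CUBIC); save(B,"cropB.png")
E
python3 meas.py
```

```text
[193.2  52.5] 592 z 0.012 centroid [912.8  76.3] rect [913.   77.6] [ 65.  102.2] 77.4
[261.9  63.4] 372 z 0.012 centroid [ 856.  -124.2] rect [ 855.6 -129.6] [ 38.6 176. ] 6.8
[107.6  75.3] 426 z 0.012 centroid [862.6 330.7] rect [868.4 329.8] [98.5 70.9] 11.7
[188.1  83.5] 59 z 0.012 centroid [812.7  98. ] rect [812.7  99.8] [63.3 10.2] 78.3
[154.8 152.2] 283 z 0.012 centroid [610.8 203.9] rect [614.3 211.4] [57.1 84.2] 68.2
[202.9 155.6] 168 z 0.012 centroid [587.   70.6] rect [590.1  70.9] [59.7 41.3] 53.7
[ 98.2 166.4] 358 z 0.012 centroid [585. 361.] rect [584.1 362.6] [66.8 53. ] 65.3
[211.8 203.4] 492 z 0.012 centroid [448.1  56.2] rect [448.3  56.2] [ 43.7 108.7] 21.6
[151.7 210.7] 301 z 0.012 centroid [444.9 219.3] rect [443.7 215.7] [54.5 75. ] 35.0
[100.6 222.2] 573 z 0.012 centroid [427.8 355.9] rect [433.9 350.4] [113.9  68.5] 47.6
```

View pics/cropA.png

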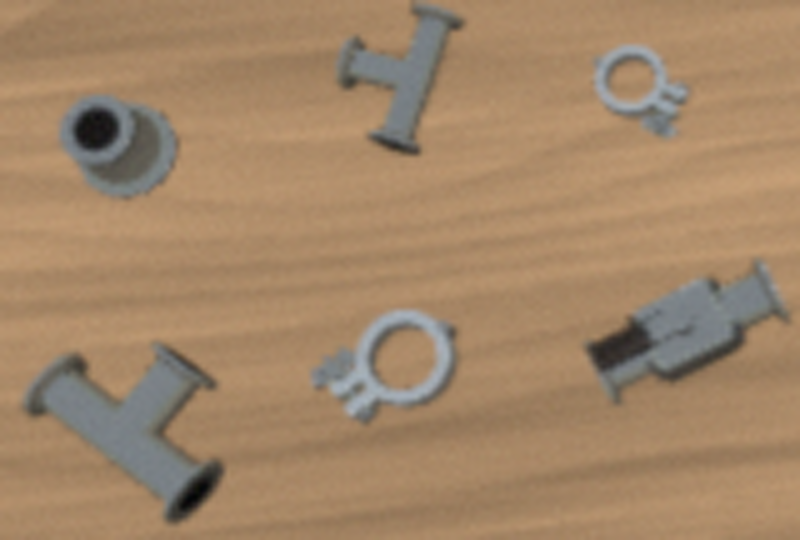

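View pics/cropB.png

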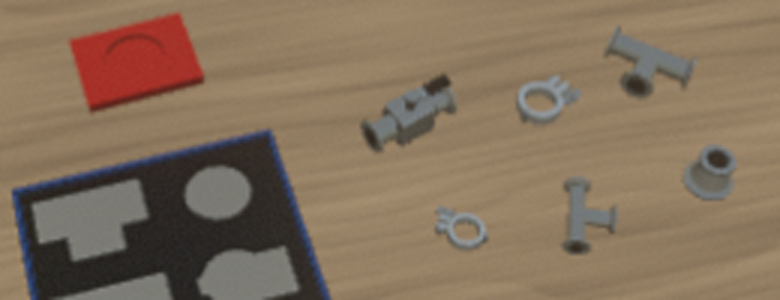

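Both views agree: the large tee is the one at top (101,223), because its outline measures about 114x69 mm against 84x57 mm for the other. The large clamp is at (153,210), 75x54 mm against 60x41 mm. Precise poses from both views are next.

```bash
cat > poses.py <<'E'
from h import *
def near(lab,ce,p): return 1+int(np.argmin(np.hypot(*(ce[1:]-p).T)))
def meas(n,c=None):
    c=c or grab(n); f=cv2.resize(c["frame"],None,fx=4,fy=4,interpolation=cv2.INTER_LINEAR); hsv=cv2.cvtColor(f,cv2.COLOR_RGB2HSV)
    P=lambda cnt,z:np.array([pt(c,(u-1.5)/4,(v-1.5)/4,z)[:2] for u,v in cnt.reshape(-1,2)])*1000
    def comps(m,lo,hi):
        for k in cv2.findContours(m.astype(np.uint8),cv2.RETR_CCOMP,cv2.CHAIN_APPROX_NONE)[0]:
            if lo<cv2.contourArea(k)/16<hi: yield k
    def show(tag,k,z):
        Q=P(k,z).astype(np.float32); r=cv2.minAreaRect(Q); M=cv2.moments(Q.reshape(-1,1,2))
        print(n,tag,"cen",np.round([M['m10']/M['m00'],M['m01']/M['m00']],1),"rect",np.round(r[0],1),np.round(r[1],1),round(r[2],1),"area",round(M['m00']))
        return Q
    # tray
    for k in comps((hsv[...,0]>100)&(hsv[...,0]<130)&(hsv[...,1]>90),3000,15000):
        X=show("tray",k,.019); 
    for k in comps((hsv[...,1]<70)&(hsv[...,2]>110),150,1500):
        Q=P(k,.017); m=Q.mean(0)
        if 480<m[0]<800 and -380<m[1]<-30: show("recess",k,.017)
    for k in comps((hsv[...,1]<65),30,900):
        Q=P(k,.012); m=Q.mean(0)
        if 380<m[0]<660 and 0<m[1]<450: 
            show("part@20",k,.020); show("part@08",k,.008)
    for k in comps((hsv[...,2]<60),12,300):
        Q=P(k,.04); m=Q.mean(0)
        if 380<m[0]<660 and 0<m[1]<450: show("dark@40",k,.04); show("dark@57",k,.057)
if __name__=="__main__":
    meas("top"); meas("scene")
E
python3 poses.py
```

```text
top tray cen [ 550.7 -231.4] rect [ 550.6 -231.5] [227.3 285.2] 4.5 area 63983
top tray cen [ 550.4 -232.8] rect [ 550.2 -233.7] [212.2 272.8] 4.3 area 55852
top recess cen [ 492.5 -167.7] rect [ 492.5 -167.8] [68.9 68.6] 57.0 area 3700
top recess cen [ 496.6 -302.8] rect [ 502.9 -302.4] [ 84.2 114.2] 4.5 area 7586
top recess cen [ 599.5 -155. ] rect [ 597.6 -157.3] [64.9 95.2] 2.7 area 4944
top recess cen [ 608.  -294.2] rect [ 608.  -294.2] [ 53.2 118. ] 4.3 area 6014
top part@20 cen [426.8 353. ] rect [432.3 347.5] [114.  69.] 48.0 area 3987
top part@08 cen [429.2 358.1] rect [434.7 352.5] [115.5  69.8] 48.0 area 4087
top part@20 cen [444.1 214.1] rect [442.  213.9] [55.4 76.5] 33.7 area 3029
top part@08 cen [446.6 217.5] rect [444.5 217.2] [56.1 77.4] 33.7 area 3106
top part@20 cen [446.3 206.6] rect [446.3 206.5] [31.6 33.9] 41.3 area 849
top part@08 cen [448.8 209.9] rect [448.8 209.7] [32.  34.3] 41.3 area 871
top part@20 cen [446.8  54.9] rect [447.4  55.5] [ 44.7 108.3] 21.3 area 3604
top part@08 cen [449.4  56.2] rect [450.   56.8] [ 45.3 109.7] 21.3 area 3695
top part@20 c
[... 2003 characters left out ...]
art@08 cen [581.  364.9] rect [581.9 367.7] [56.8 82.5] 33.5 area 3538
scene part@20 cen [442.   58.1] rect [442.1  57.5] [ 59.1 123.4] 23.2 area 4933
scene part@08 cen [433.2  61.6] rect [433.3  61. ] [ 59.9 124.9] 23.2 area 5053
scene part@20 cen [452.7 213.1] rect [450.8 211. ] [58.3 82.1] 30.7 area 3614
scene part@08 cen [444.  218.4] rect [442.  216.3] [59.  83.1] 30.7 area 3701
scene part@20 cen [455.9 204.6] rect [456.  204.5] [29.3 23.8] 37.8 area 535
scene part@08 cen [447.2 209.8] rect [447.3 209.7] [29.6 24.1] 37.8 area 548
scene part@20 cen [425.4 349.1] rect [432.8 342.7] [105.1  92.5] 48.4 area 5098
scene part@08 cen [416.4 356. ] rect [423.8 349.5] [106.4  93.6] 48.4 area 5221
```

Every measurement holds up. The two views agree to 2–6 mm, outlines match the listed sizes, block pitches come out at 106 x 136 mm, and all reaches lie between 0.45 and 0.69 m. Next, a planning helper to print the moves to the tee.

```bash
cat > plan.py <<'E'
import sys; from h import *
# waypoints: x y z(mm) psi(deg, tool-x azimuth) claw mode(p polar / s straight); prints calls of 5 rows, <=36 mm and 6.5 deg per row
def plan(wps,claw0):
    s=sensors.get_state(); p=s["tcp_pos"]*1000; R=s["tcp_rot"]; a=np.degrees(np.arctan2(R[1,0],R[0,0]))
    print("now",np.round(p,1),round(a,1),"t",round(s["t"],2),"w",round(s["grip_width"]*1000,1),"F",np.round(s["ft_force"],1),"g",round(s["grasp_force"],1))
    pts=[]
    for x,y,z,psi,cl,m in wps:
        q=np.array([x,y,z],float); 
        L=np.linalg.norm(q-p) if m=='s' else np.hypot(abs(np.arctan2(q[1],q[0])-np.arctan2(p[1],p[0]))*max(np.hypot(*q[:2]),np.hypot(*p[:2])),np.linalg.norm([np.hypot(*q[:2])-np.hypot(*p[:2]),q[2]-p[2]]))
        n=max(1,int(np.ceil(max(L/36,abs(psi-a)/6.5))))
        for k in range(1,n+1):
            t=k/n
            if m=='s': w=p+(q-p)*t
            else:
                A=np.arctan2(p[1],p[0])*(1-t)+np.arctan2(q[1],q[0])*t; r=np.hypot(*p[:2])*(1-t)+np.hypot(*q[:2])*t
                w=np.array([r*np.cos(A),r*np.sin(A),p[2]*(1-t)+q[2]*t])
            pts.append((w,a+(psi-a)*t,cl))
        p,a=q,psi
    p=s["tcp_pos"]*1000; a=np.degrees(np.arctan2(R[1,0],R[0,0]))
    for i in range(0,len(pts),5):
        rows=[]; c,sn=np.cos(np.radians(a)),np.sin(np.radians(a))
        for w,b,cl in pts[i:i+5]:
            d=w-p; rows.append([round((c*d[0]+sn*d[1])/10,1),round((sn*d[0]-c*d[1])/10,1),round(-d[2]/10,1),round(a-b),cl])
        print(str(rows).replace(" ",""))
        r=rows[-1]; p=p+10*np.array([c*r[0]+sn*r[1],sn*r[0]-c*r[1],-r[2]]); a=a-r[3]
E
python3 -c "
from plan import *
plan([(403,334,120,48,1,'p')],1)"
```

```text
now [ 191.6 -542.   231.1] 19.5 t 0.3 w 85.3 F [ 0.1  0.9 -0. ] g 0.0
[[np.float64(3.6),np.float64(-0.3),np.float64(0.4),-1,1],[np.float64(7.1),np.float64(-0.8),np.float64(0.7),-2,1],[np.float64(10.5),np.float64(-1.5),np.float64(1.1),-3,1],[np.float64(14.0),np.float64(-2.4),np.float64(1.4),-4,1],[np.float64(17.3),np.float64(-3.5),np.float64(1.8),-5,1]]
[[np.float64(3.4),np.float64(-1.1),np.float64(0.4),-1,1],[np.float64(6.6),np.float64(-2.3),np.float64(0.7),-1,1],[np.float64(9.8),np.float64(-3.8),np.float64(1.1),-2,1],[np.float64(12.9),np.float64(-5.4),np.float64(1.4),-3,1],[np.float64(15.8),np.float64(-7.2),np.float64(1.8),-4,1]]
[[np.float64(3.0),np.float64(-1.8),np.float64(0.3),-1,1],[np.float64(5.8),np.float64(-3.8),np.float64(0.7),-2,1],[np.float64(8.6),np.float64(-5.9),np.float64(1.1),-3,1],[np.float64(11.1),np.float64(-8.2),np.float64(1.4),-4,1],[np.float64(13.5),np.float64(-10.6),np.float64(1.8),-5,1]]
[[np.float64(2.5),np.float64(-2.4),np.float64(0.3),-1,1],[np.float64(4.8),np.float64(-4.9),np.float64(0.7),-2,1],[np.float64(6.9),np.float64(-7.5),np.float64(1.1),-3,1],[np.float64(8.9),np.float64(-10.3),np.float64(1.4),-3,1],[np.float64(10.6),np.float64(-13.1),np.float64(1.8),-4,1]]
[[np.float64(1.8),np.float64(-2.8),np.float64(0.3),-1,1],[np.float64(3.5),np.float64(-5.8),np.float64(0.7),-2,1],[np.float64(4.9),np.float64(-8.8),np.float64(1.0),-3,1],[np.float64(6.1),np.float64(-11.9),np.float64(1.4),-4,1],[np.float64(7.1),np.float64(-15.1),np.float64(1.8),-5,1]]
[[np.float64(1.1),np.float64(-3.1),np.float64(0.3),-1,1],[np.float64(2.0),np.float64(-6.2),np.float64(0.7),-2,1],[np.float64(2.7),np.float64(-9.4),np.float64(1.0),-3,1],[np.float64(3.2),np.float64(-12.7),np.float64(1.4),-4,1],[np.float64(3.5),np.float64(-15.9),np.float64(1.8),-5,1]]
[[np.float64(0.4),np.float64(-3.3),np.float64(0.3),-1,1]]
```

move_arm(motion=[[3.6, -0.3, 0.4, -1, 1], [7.1, -0.8, 0.7, -2, 1], [10.5, -1.5, 1.1, -3, 1], [14.0, -2.4, 1.4, -4, 1], [17.3, -3.5, 1.8, -5, 1]])

```text
t: 0.72
tcp_pos: [0.3446, -0.4504, 0.2131]
tcp_rot: [[0.91, 0.415, 0.0], [0.415, -0.91, -0.0], [0.0, 0.0, -1.0]]
ft_force: [-0.1, -0.6, -1.1]
grip_width: 0.0854
grasp_force: 0.0
```

```bash
sed -i 's/round((c\*d\[0\]+sn\*d\[1\])\/10,1)/round(float(c*d[0]+sn*d[1])\/10,1)/; s/round((sn\*d\[0\]-c\*d\[1\])\/10,1)/round(float(sn*d[0]-c*d[1])\/10,1)/; s/round(-d\[2\]\/10,1)/round(float(-d[2])\/10,1)/' plan.py; python3 -c "
from plan import *
plan([(403,334,120,48,1,'p'),(403,334,50,48,1,'s')],1)"
```

```text
now [ 344.6 -450.4  213.1] 24.5 t 0.72 w 85.4 F [-0.1 -0.6 -1.1] g 0.0
[[3.3,-1.1,0.4,-1,1],[6.6,-2.3,0.7,-2,1],[9.8,-3.8,1.1,-3,1],[12.9,-5.4,1.4,-4,1],[15.8,-7.2,1.8,-5,1]]
[[3.0,-1.7,0.3,0,1],[5.9,-3.7,0.7,-1,1],[8.6,-5.7,1.1,-2,1],[11.2,-8.0,1.4,-3,1],[13.6,-10.4,1.8,-4,1]]
[[2.5,-2.3,0.3,-1,1],[4.8,-4.8,0.7,-2,1],[6.9,-7.5,1.1,-3,1],[8.8,-10.2,1.4,-4,1],[10.6,-13.1,1.8,-5,1]]
[[1.9,-2.8,0.3,0,1],[3.5,-5.7,0.7,-1,1],[5.0,-8.7,1.0,-2,1],[6.3,-11.8,1.4,-3,1],[7.3,-14.9,1.8,-4,1]]
[[1.1,-3.1,0.3,-1,1],[2.0,-6.3,0.7,-2,1],[2.7,-9.5,1.0,-3,1],[3.2,-12.7,1.4,-4,1],[3.5,-16.0,1.8,-5,1]]
[[0.4,-3.2,0.3,0,1],[0.4,-3.2,3.8,0,1],[0.4,-3.2,7.3,0,1]]
```

move_arm(motion=[[3.3, -1.1, 0.4, -1, 1], [6.6, -2.3, 0.7, -2, 1], [9.8, -3.8, 1.1, -3, 1], [12.9, -5.4, 1.4, -4, 1], [15.8, -7.2, 1.8, -5, 1]])

```text
t: 1.13
tcp_pos: [0.4583, -0.319, 0.1951]
tcp_rot: [[0.87, 0.493, 0.0], [0.493, -0.87, -0.0], [0.0, 0.0, -1.0]]
ft_force: [-0.0, -0.4, -0.3]
grip_width: 0.0858
grasp_force: 0.0
```

move_arm(motion=[[3.0, -1.7, 0.3, 0, 1], [5.9, -3.7, 0.7, -1, 1], [8.6, -5.7, 1.1, -2, 1], [11.2, -8.0, 1.4, -3, 1], [13.6, -10.4, 1.8, -4, 1]])

```text
t: 1.55
tcp_pos: [0.525, -0.1613, 0.1772]
tcp_rot: [[0.834, 0.552, 0.0], [0.552, -0.834, 0.0], [0.0, 0.0, -1.0]]
ft_force: [0.8, -0.1, 0.0]
grip_width: 0.0855
grasp_force: 0.0
```

move_arm(motion=[[2.5, -2.3, 0.3, -1, 1], [4.8, -4.8, 0.7, -2, 1], [6.9, -7.5, 1.1, -3, 1], [8.8, -10.2, 1.4, -4, 1], [10.6, -13.1, 1.8, -5, 1]])

```text
t: 1.97
tcp_pos: [0.5406, 0.0062, 0.1592]
tcp_rot: [[0.782, 0.623, 0.0], [0.623, -0.782, 0.0], [0.0, 0.0, -1.0]]
ft_force: [0.7, 0.5, 0.3]
grip_width: 0.0854
grasp_force: 0.0
```

move_arm(motion=[[1.9, -2.8, 0.3, 0, 1], [3.5, -5.7, 0.7, -1, 1], [5.0, -8.7, 1.0, -2, 1], [6.3, -11.8, 1.4, -3, 1], [7.3, -14.9, 1.8, -4, 1]])

```text
t: 2.38
tcp_pos: [0.5046, 0.1686, 0.1411]
tcp_rot: [[0.737, 0.676, 0.0], [0.676, -0.737, 0.0], [0.001, -0.0, -1.0]]
ft_force: [0.4, 0.1, -0.9]
grip_width: 0.0855
grasp_force: 0.0
```

move_arm(motion=[[1.1, -3.1, 0.3, -1, 1], [2.0, -6.3, 0.7, -2, 1], [2.7, -9.5, 1.0, -3, 1], [3.2, -12.7, 1.4, -4, 1], [3.5, -16.0, 1.8, -5, 1]])

```text
t: 2.8
tcp_pos: [0.422, 0.3098, 0.1232]
tcp_rot: [[0.675, 0.737, 0.0], [0.737, -0.675, 0.0], [0.0, 0.0, -1.0]]
ft_force: [1.4, 0.4, 0.4]
grip_width: 0.0856
grasp_force: 0.0
```

move_arm(motion=[[0.4, -3.2, 0.3, 0, 1], [0.4, -3.2, 3.8, 0, 1], [0.4, -3.2, 7.3, 0, 1]])

```text
t: 3.05
tcp_pos: [0.4012, 0.3354, 0.0504]
tcp_rot: [[0.673, 0.739, 0.002], [0.739, -0.673, 0.003], [0.004, -0.0, -1.0]]
ft_force: [0.6, -0.6, -0.9]
grip_width: 0.0853
grasp_force: 0.0
```

```bash
python3 -c "
from plan import *
plan([(403,334,50,48,1,'s'),(403,334,8,48,1,'s')],1)
c=grab('scene'); print(proj(c,(.403,.334,.05)))
save(cv2.resize(c['frame'][110:230,300:440],None,fx=4,fy=4,interpolation=cv2.INTER_CUBIC),'tee1.png')"
```

```text
now [401.2 335.4  50.4] 47.7 t 3.05 w 85.3 F [ 0.6 -0.6 -0.9] g 0.0
[[0.0,0.2,0.0,0,1],[0.0,0.2,2.1,0,1],[0.0,0.2,4.2,0,1]]
(np.float64(360.8584610882582), np.float64(155.43780618165795))
```

View pics/tee1.png

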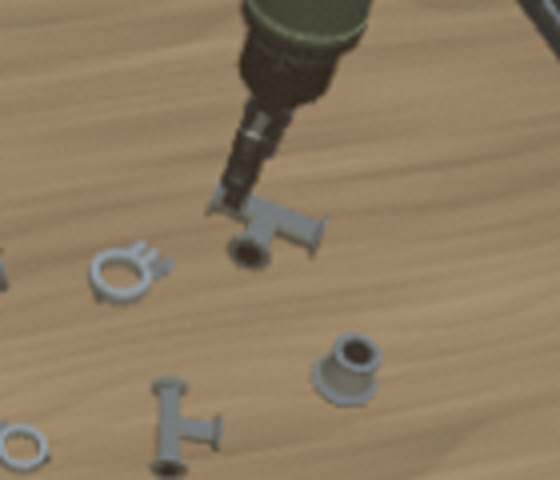

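The fingers straddle the run's left half at (235,195) in the crop, between the flange and the branch. Descending and closing.

move_arm(motion=[[0, 0.2, 2.1, 0, 1], [0, 0.2, 4.2, 0, 1], [0, 0.2, 4.2, 0, 0.3], [0, 0.2, 4.2, 0, 0.0], [0, 0.2, 4.2, 0, 0.0]])

```text
t: 3.52
tcp_pos: [0.4035, 0.3318, 0.0099]
tcp_rot: [[0.676, 0.737, 0.0], [0.737, -0.676, 0.0], [0.0, -0.0, -1.0]]
ft_force: [-1.1, -1.5, 1.0]
grip_width: 0.0604
grasp_force: 63.5
```

move_arm(motion=[[0, 0, 0, 0, 0], [0, 0, 0, 0, 0], [0, 0, 0, 0, 0], [0, 0, 0, 0, 0], [0, 0, 0, 0, 0]])

```text
t: 3.93
tcp_pos: [0.4036, 0.332, 0.0097]
tcp_rot: [[0.676, 0.737, 0.001], [0.737, -0.676, 0.001], [0.001, -0.0, -1.0]]
ft_force: [-2.4, -2.4, 11.4]
grip_width: 0.0602
grasp_force: 63.6
```

move_arm(motion=[[0, 0, -2, 0, 0], [0, 0, -4, 0, 0], [0, 0, -7, 0, 0], [0, 0, -10, 0, 0], [0, 0, -11, 0, 0]])

```text
t: 4.35
tcp_pos: [0.4043, 0.3325, 0.1226]
tcp_rot: [[0.676, 0.737, 0.004], [0.737, -0.676, 0.003], [0.005, 0.0, -1.0]]
ft_force: [0.6, -0.0, -2.1]
grip_width: 0.0599
grasp_force: 64.5
```

```bash
python3 -c "
from plan import *
plan([(493,-332,120,94,0,'p')],1)
c=grab('scene')
save(cv2.resize(c['frame'][60:230,300:440],None,fx=3,fy=3,interpolation=cv2.INTER_CUBIC),'tee2.png')"
```

```text
now [404.3 332.5 122.6] 47.5 t 4.35 w 59.9 F [ 0.6 -0.  -2.1] g 64.5
[[-0.2,3.1,0.0,-2,0],[-0.6,6.1,0.0,-4,0],[-1.1,9.2,0.0,-6,0],[-1.9,12.2,0.0,-8,0],[-2.8,15.2,0.1,-11,0]]
[[-1.7,2.7,-0.0,-2,0],[-3.5,5.3,-0.0,-4,0],[-5.5,7.9,-0.0,-6,0],[-7.6,10.3,0.0,-8,0],[-9.9,12.6,0.0,-10,0]]
[[-2.8,1.7,0.0,-2,0],[-5.7,3.2,0.0,-4,0],[-8.7,4.6,0.1,-6,0],[-11.8,5.8,0.1,-9,0],[-14.9,6.9,0.1,-11,0]]
[[-3.4,0.2,-0.0,-2,0],[-6.7,0.2,-0.0,-4,0],[-10.1,0.0,0.0,-6,0],[-13.5,-0.3,0.0,-8,0],[-16.9,-0.9,0.0,-10,0]]
[[-3.2,-1.4,0.0,-2,0],[-6.3,-2.9,0.1,-5,0]]
```

View pics/tee2.png

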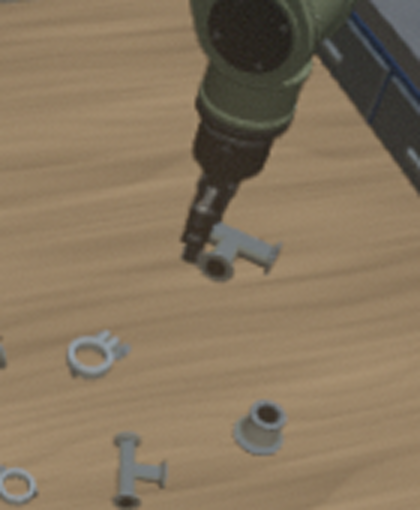

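The grip width is 60 mm where 26 mm was expected, so one finger closed outside the branch flange. I'll set the tee back down gently, release, rise and re-measure. Next time I'll come in half open.

move_arm(motion=[[0, 0, 3, 0, 0], [0, 0, 6, 0, 0], [0, 0, 9, 0, 0], [0, 0, 10.5, 0, 0], [0, 0, 11.3, 0, 0]])

```text
t: 4.82
tcp_pos: [0.4026, 0.3311, 0.0029]
tcp_rot: [[0.676, 0.737, -0.002], [0.737, -0.676, -0.001], [-0.002, -0.0, -1.0]]
ft_force: [0.8, 0.5, -1.1]
grip_width: 0.0502
grasp_force: 0.0
```

move_arm(motion=[[0, 0, 0, 0, 0], [0, 0, 0, 0, 1], [0, 0, 0, 0, 1], [0, 0, 0, 0, 1], [0, 0, 0, 0, 1]])

```text
t: 5.23
tcp_pos: [0.4036, 0.3319, 0.006]
tcp_rot: [[0.676, 0.737, 0.001], [0.737, -0.676, 0.001], [0.001, 0.0, -1.0]]
ft_force: [-0.0, 0.2, -0.3]
grip_width: 0.0825
grasp_force: 0.0
```

move_arm(motion=[[0, 0, -3, 0, 1], [0, 0, -7, 0, 1], [0, 0, -11, 0, 1], [-3, 2, -13, 0, 0.5], [-7, 4, -15, 0, 0.5]])

```text
t: 5.65
tcp_pos: [0.3878, 0.2598, 0.1545]
tcp_rot: [[0.675, 0.738, 0.003], [0.738, -0.675, 0.003], [0.004, 0.001, -1.0]]
ft_force: [1.5, -1.2, 0.3]
grip_width: 0.0639
grasp_force: 0.0
```

move_arm(motion=[[-3, 2, -1, 0, 0.5], [-6, 4, -2, 0, 0.5], [-8, 6, -2, 0, 0.5]])

```text
t: 5.9
tcp_pos: [0.3766, 0.1579, 0.1743]
tcp_rot: [[0.676, 0.737, 0.002], [0.737, -0.676, 0.001], [0.002, 0.001, -1.0]]
ft_force: [0.2, -0.4, -1.2]
grip_width: 0.0429
grasp_force: 0.0
```

```bash
python3 -c "
from plan import *
plan([],1)
c=grab('top'); s=grab('scene')
a=cv2.resize(c['frame'][170:260,60:160],None,fx=4,fy=4,interpolation=cv2.INTER_CUBIC)
b=cv2.resize(s['frame'][130:220,300:400],None,fx=4,fy=4,interpolation=cv2.INTER_CUBIC)
save(np.hstack([a,b]),'tee3.png')"; python3 poses.py | grep part
```

```text
now [376.6 157.9 174.3] 47.5 t 5.9 w 42.9 F [ 0.2 -0.4 -1.2] g 0.0
top part@20 cen [446.7  54.8] rect [447.2  55.4] [ 45.  108.3] 21.3 area 3621
top part@08 cen [449.3  56.1] rect [449.8  56.8] [ 45.6 109.7] 21.3 area 3713
top part@20 cen [586.   70.9] rect [586.8  69.2] [62.7 42.4] 54.2 area 1862
top part@08 cen [590.3  72.4] rect [591.2  70.7] [63.5 42.9] 54.2 area 1909
top part@20 cen [590.7  75. ] rect [590.7  74.8] [25.1 24.1] 84.1 area 475
top part@08 cen [595.1  76.6] rect [595.1  76.4] [25.4 24.5] 84.1 area 487
top part@20 cen [608.2 201.8] rect [610.9 208.9] [59.2 85.4] 69.7 area 2298
top part@08 cen [612.8 205. ] rect [615.6 212.2] [59.9 86.5] 69.7 area 2356
scene part@20 cen [597.   69.3] rect [597.9  67.5] [60.9 48.4] 60.4 area 2075
scene part@08 cen [590.1  72.9] rect [590.9  71.1] [61.6 49. ] 60.4 area 2125
scene part@20 cen [601.7  73.1] rect [601.6  73.1] [23.4 21. ] 77.7 area 378
scene part@08 cen [594.8  76.7] rect [594.6  76.7] [23.6 21.2] 77.7 area 387
scene part@20 cen [609.3 201. ] rect [611.9 207.9] [56.7 99.7] 69.5 area 2717
scene part@08 cen [602.4 206.2] rect [605.1 213.1] [ 57.4 100.9] 69.5 area 2783
scene part@20 cen [588.1 357.9] rect [588.9 360.7] [56.  81.9] 33.6 area 3447
scene part@08 cen [581.  364.9] rect [581.8 367.8] [56.7 82.9] 33.6 area 3530
scene part@20 cen [441.9  58.2] rect [442.1  57.5] [ 59.1 123.5] 23.2 area 4955
scene part@08 cen [433.1  61.7] rect [433.3  60.9] [ 59.9 125. ] 23.2 area 5075
scene part@20 cen [452.8 212.9] rect [451.2 210.6] [58.9 83.1] 30.9 area 3626
scene part@08 cen [444.1 218.2] rect [442.4 215.9] [59.6 84.1] 30.9 area 3714
scene part@20 cen [455.8 204.7] rect [455.6 204.5] [28.3 24.6] 35.7 area 534
scene part@08 cen [447.1 209.9] rect [446.9 209.7] [28.6 24.9] 35.7 area 547
scene part@20 cen [427.5 355.7] rect [435.3 351.3] [105.7  93.4] 56.3 area 5152
scene part@08 cen [418.5 362.7] rect [426.4 358.3] [107.   94.6] 56.3 area 5277
```

View pics/tee3.png

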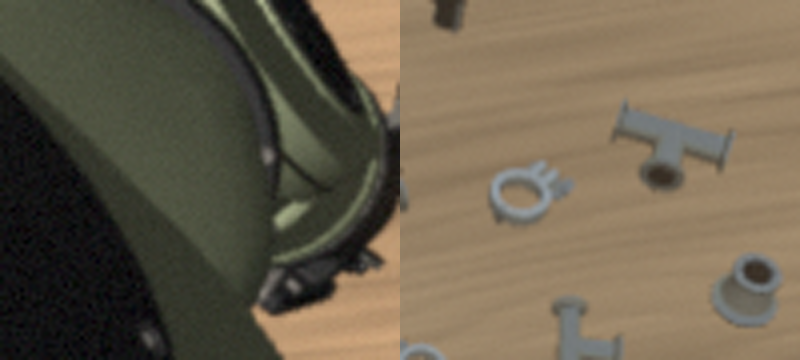

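move_arm(motion=[[-2, 3, 0, 0, 0.5], [-4, 6, 0, 0, 0.5], [-6, 9, 0, 0, 0.5], [-8, 12, 0, 0, 0.5], [-10, 15, 0, 0, 0.5]])

```text
t: 6.52
tcp_pos: [0.4209, -0.0159, 0.1723]
tcp_rot: [[0.675, 0.738, 0.0], [0.738, -0.675, 0.0], [0.0, 0.0, -1.0]]
ft_force: [1.0, 0.4, -0.6]
grip_width: 0.0425
grasp_force: 0.0
```

```bash
python3 -c "
from plan import *
plan([],1)
s=grab('scene')
for u,v in((355.5,160),(381.75,167.5),(365.5,174)): print(np.round(pt(s,u,v,.02)*1000,1))
for n in('top','scene'):
  c=grab(n); f=cv2.resize(c['frame'],None,fx=4,fy=4); h=cv2.cvtColor(f,cv2.COLOR_RGB2HSV)
  for k in cv2.findContours((h[...,2]<70).astype(np.uint8),0,1)[0]:
    if 60<cv2.contourArea(k)<3000:
      u,v=(k.reshape(-1,2).mean(0)-1.5)/4; q=pt(c,u,v,.02)*1000
      if 330<q[0]<520 and 280<q[1]<420: print(n,'dark',round(u,1),round(v,1),np.round(q,1))
  "; python3 poses.py | grep "part@20"
```

```text
now [420.9 -15.9 172.3] 47.6 t 6.52 w 42.5 F [ 1.   0.4 -0.6] g 0.0
[395.4 324.1  20. ]
[447. 403.  20.]
[462.6 334.3  20. ]
scene dark 364.8 173.7 [460.7 332.4  20. ]
scene part@20 cen [597.1  69.3] rect [597.6  69.3] [56.2 51.6] 71.4 area 2070
scene part@20 cen [601.7  73.1] rect [601.6  73.1] [23.3 21. ] 77.7 area 376
scene part@20 cen [609.3 200.9] rect [611.8 207.7] [57.  99.9] 68.9 area 2717
scene part@20 cen [588.1 357.9] rect [589.  360.6] [56.  81.6] 33.5 area 3463
scene part@20 cen [442.1  58.2] rect [442.3  57.2] [ 59.1 124.1] 22.9 area 4944
scene part@20 cen [452.7 212.9] rect [451.3 210.3] [58.8 83.4] 31.4 area 3629
scene part@20 cen [455.8 204.6] rect [455.6 204.4] [28.7 24.1] 38.2 area 530
scene part@20 cen [427.5 355.7] rect [435.6 351. ] [106.   93.4] 55.9 area 5164
```

```bash
python3 -c "
from plan import *
plan([(405,339.5,110,56.5,.5,'p'),(405,339.5,60,56.5,.5,'s')],1)"
```

```text
now [420.6 -14.1 172.3] 47.5 t 6.77 w 42.4 F [-0.2 -0.   0.2] g 0.0
[[2.5,-1.1,0.5,-1,0.5],[5.0,-2.4,1.0,-1,0.5],[7.4,-3.8,1.6,-2,0.5],[9.8,-5.5,2.1,-3,0.5],[12.1,-7.3,2.6,-4,0.5]]
[[2.4,-1.9,0.5,0,0.5],[4.6,-3.9,1.0,-1,0.5],[6.8,-6.1,1.6,-2,0.5],[8.9,-8.6,2.1,-3,0.5],[10.8,-11.1,2.6,-3,0.5]]
[[1.9,-2.7,0.5,-1,0.5],[3.6,-5.5,1.0,-2,0.5],[3.6,-5.5,3.5,-2,0.5],[3.6,-5.5,6.0,-2,0.5]]
```

move_arm(motion=[[2.5, -1.1, 0.5, -1, 0.5], [5.0, -2.4, 1.0, -1, 0.5], [7.4, -3.8, 1.6, -2, 0.5], [9.8, -5.5, 2.1, -3, 0.5], [12.1, -7.3, 2.6, -4, 0.5]])

```text
t: 7.18
tcp_pos: [0.448, 0.1268, 0.146]
tcp_rot: [[0.62, 0.785, -0.0], [0.785, -0.62, 0.0], [0.0, -0.0, -1.0]]
ft_force: [1.6, -0.5, 0.4]
grip_width: 0.0427
grasp_force: 0.0
```

move_arm(motion=[[2.4, -1.9, 0.5, 0, 0.5], [4.6, -3.9, 1.0, -1, 0.5], [6.8, -6.1, 1.6, -2, 0.5], [8.9, -8.6, 2.1, -3, 0.5], [10.8, -11.1, 2.6, -3, 0.5]])

```text
t: 7.6
tcp_pos: [0.4272, 0.2806, 0.12]
tcp_rot: [[0.578, 0.816, -0.0], [0.816, -0.578, 0.001], [0.0, -0.001, -1.0]]
ft_force: [0.6, 0.3, -0.6]
grip_width: 0.0425
grasp_force: 0.0
```

move_arm(motion=[[1.9, -2.7, 0.5, -1, 0.5], [3.6, -5.5, 1.0, -2, 0.5], [3.6, -5.5, 3.5, -2, 0.5], [3.6, -5.5, 6.0, -2, 0.5], [3.6, -5.5, 6.0, -2, 0.5]])

```text
t: 8.02
tcp_pos: [0.4021, 0.3392, 0.057]
tcp_rot: [[0.549, 0.836, -0.004], [0.836, -0.549, -0.003], [-0.004, -0.002, -1.0]]
ft_force: [-0.1, -0.1, -0.8]
grip_width: 0.0432
grasp_force: 0.0
```

```bash
python3 -c "
from plan import *
plan([(405,339.5,8,56.5,.5,'s')],1)"
```

```text
now [402.1 339.2  57. ] 56.7 t 8.02 w 43.2 F [-0.1 -0.1 -0.8] g 0.0
[[0.1,0.1,2.5,0,0.5],[0.2,0.2,4.9,0,0.5]]
```

move_arm(motion=[[0.1, 0.2, 2.0, 0, 0.5], [0.2, 0.2, 4.0, 0, 0.5], [0.2, 0.2, 4.9, 0, 0.5], [0.2, 0.2, 4.9, 0, 0], [0.2, 0.2, 4.9, 0, 0]])

```text
t: 8.43
tcp_pos: [0.4075, 0.3394, 0.0122]
tcp_rot: [[0.552, 0.834, -0.0], [0.834, -0.552, 0.0], [0.0, -0.0, -1.0]]
ft_force: [-0.6, -0.1, -1.9]
grip_width: 0.0238
grasp_force: 58.8
```

move_arm(motion=[[0, 0, 0, 0, 0], [0, 0, 0, 0, 0], [0, 0, 0, 0, 0]])

```text
t: 8.68
tcp_pos: [0.408, 0.3391, 0.0121]
tcp_rot: [[0.552, 0.834, 0.001], [0.834, -0.552, 0.001], [0.001, 0.0, -1.0]]
ft_force: [-0.1, -0.6, -2.6]
grip_width: 0.0239
grasp_force: 58.8
```

move_arm(motion=[[0, 0, -2, 0, 0], [0, 0, -4, 0, 0], [0, 0, -7, 0, 0], [0, 0, -10, 0, 0], [0, 0, -11, 0, 0]])

```text
t: 9.1
tcp_pos: [0.4087, 0.3395, 0.1253]
tcp_rot: [[0.553, 0.833, 0.003], [0.833, -0.553, 0.003], [0.004, 0.001, -1.0]]
ft_force: [-0.2, 0.2, -1.4]
grip_width: 0.0239
grasp_force: 59.7
```

move_arm(motion=[[0, 0, 0, 0, 0], [0, 0, 0, 0, 0]])

```text
t: 9.27
tcp_pos: [0.4077, 0.3389, 0.1212]
tcp_rot: [[0.552, 0.834, 0.0], [0.834, -0.552, 0.0], [0.0, -0.0, -1.0]]
ft_force: [0.7, 0.5, -4.3]
grip_width: 0.0239
grasp_force: 59.7
```

```bash
python3 -c "
from plan import *
plan([(493,-332,110,94.4,0,'p')],1)
c=grab('scene')
save(cv2.resize(c['frame'][60:230,300:440],None,fx=3,fy=3,interpolation=cv2.INTER_CUBIC),'tee4.png')"
```

```text
now [407.7 338.9 121.2] 56.5 t 9.27 w 23.9 F [ 0.7  0.5 -4.3] g 59.7
[[-0.7,3.0,0.1,-2,0],[-1.6,6.1,0.1,-3,0],[-2.7,9.0,0.2,-5,0],[-3.9,11.9,0.2,-7,0],[-5.3,14.8,0.3,-9,0]]
[[-2.1,2.5,0.0,-1,0],[-4.2,4.9,0.1,-3,0],[-6.5,7.1,0.1,-5,0],[-9.0,9.3,0.2,-7,0],[-11.6,11.2,0.2,-8,0]]
[[-3.0,1.5,0.1,-2,0],[-6.0,2.8,0.1,-4,0],[-9.1,3.9,0.2,-5,0],[-12.4,4.8,0.2,-7,0],[-15.6,5.5,0.3,-9,0]]
[[-3.4,0.1,0.0,-2,0],[-6.8,-0.1,0.1,-3,0],[-10.2,-0.5,0.1,-5,0],[-13.6,-1.1,0.2,-7,0],[-16.9,-1.9,0.2,-8,0]]
[[-3.2,-1.4,0.1,-2,0],[-6.2,-3.0,0.1,-4,0]]
```

View pics/tee4.png

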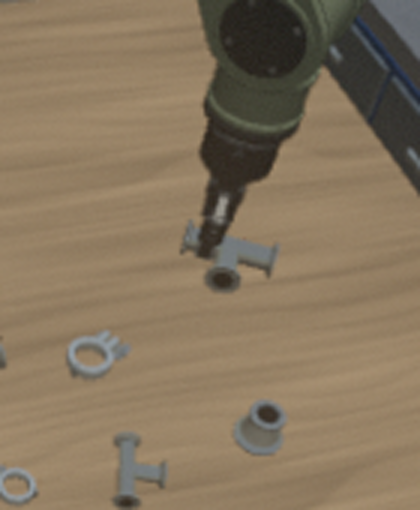

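The tee now hangs level, gripped on the bare tube at (210,250). Carrying it to the T recess.

move_arm(motion=[[-0.7, 3.0, 0.1, -2, 0], [-1.6, 6.1, 0.1, -3, 0], [-2.7, 9.0, 0.2, -5, 0], [-3.9, 11.9, 0.2, -7, 0], [-5.3, 14.8, 0.3, -9, 0]])

```text
t: 9.73
tcp_pos: [0.5021, 0.2116, 0.1168]
tcp_rot: [[0.413, 0.911, -0.002], [0.911, -0.413, -0.0], [-0.001, -0.002, -1.0]]
ft_force: [0.9, 0.7, -1.9]
grip_width: 0.0242
grasp_force: 59.7
```

move_arm(motion=[[-2.1, 2.5, 0.0, -1, 0], [-4.2, 4.9, 0.1, -3, 0], [-6.5, 7.1, 0.1, -5, 0], [-9.0, 9.3, 0.2, -7, 0], [-11.6, 11.2, 0.2, -8, 0]])

```text
t: 10.15
tcp_pos: [0.5555, 0.0592, 0.1145]
tcp_rot: [[0.283, 0.959, -0.002], [0.959, -0.283, 0.0], [-0.001, -0.002, -1.0]]
ft_force: [1.0, -0.2, -3.6]
grip_width: 0.0239
grasp_force: 59.7
```

move_arm(motion=[[-3.0, 1.5, 0.1, -2, 0], [-6.0, 2.8, 0.1, -4, 0], [-9.1, 3.9, 0.2, -5, 0], [-12.4, 4.8, 0.2, -7, 0], [-15.6, 5.5, 0.3, -9, 0]])

```text
t: 10.57
tcp_pos: [0.5633, -0.106, 0.1116]
tcp_rot: [[0.13, 0.992, -0.002], [0.992, -0.13, 0.001], [0.001, -0.002, -1.0]]
ft_force: [1.4, -0.3, -2.4]
grip_width: 0.0239
grasp_force: 59.6
```

move_arm(motion=[[-3.4, 0.1, 0.0, -2, 0], [-6.8, -0.1, 0.1, -3, 0], [-10.2, -0.5, 0.1, -5, 0], [-13.6, -1.1, 0.2, -7, 0], [-16.9, -1.9, 0.2, -8, 0]])

```text
t: 10.98
tcp_pos: [0.5218, -0.2707, 0.1093]
tcp_rot: [[-0.01, 1.0, -0.002], [1.0, 0.01, 0.002], [0.002, -0.002, -1.0]]
ft_force: [0.0, -0.7, -3.7]
grip_width: 0.0238
grasp_force: 59.6
```

move_arm(motion=[[-3.2, -1.4, 0.1, -2, 0], [-6.2, -3.0, 0.1, -4, 0], [-6.2, -3.0, 0.1, -4, 0], [-6.2, -3.0, 0.1, -4, 0]])

```text
t: 11.32
tcp_pos: [0.4919, -0.3329, 0.1085]
tcp_rot: [[-0.075, 0.997, -0.002], [0.997, 0.075, 0.002], [0.002, -0.002, -1.0]]
ft_force: [-1.0, 0.3, -2.6]
grip_width: 0.0239
grasp_force: 59.7
```

```bash
python3 -c "
from plan import *
plan([(493,-332,60,94.4,0,'s')],1)"
```

```text
now [ 491.9 -332.9  108.5] 94.3 t 11.32 w 23.9 F [-1.   0.3 -2.6] g 59.7
[[0.0,0.1,2.4,0,0],[0.1,0.1,4.9,0,0]]
```

move_arm(motion=[[0.1, 0.1, 2.5, 0, 0], [0.1, 0.1, 5, 0, 0], [0.1, 0.1, 6.7, 0, 0], [0.1, 0.1, 6.7, 0, 0]])

```text
t: 11.65
tcp_pos: [0.4933, -0.3282, 0.0393]
tcp_rot: [[-0.079, 0.997, -0.005], [0.997, 0.079, 0.004], [0.004, -0.004, -1.0]]
ft_force: [0.1, 0.5, -3.5]
grip_width: 0.0241
grasp_force: 59.6
```

```bash
python3 -c "
from plan import *
plan([(493,-332,26,94.4,0,'s')],1)
c=grab('top'); s=grab('scene')
a=cv2.resize(c['frame'][105:210,250:380],None,fx=3,fy=3,interpolation=cv2.INTER_CUBIC)
b=cv2.resize(s['frame'][170:275,140:270],None,fx=3,fy=3,interpolation=cv2.INTER_CUBIC)
save(np.hstack([a,b]),'tray1.png')"
```

```text
now [ 493.3 -328.2   39.3] 94.6 t 11.65 w 24.1 F [ 0.1  0.5 -3.5] g 59.6
[[-0.4,-0.1,1.3,0,0]]
```

View pics/tray1.png

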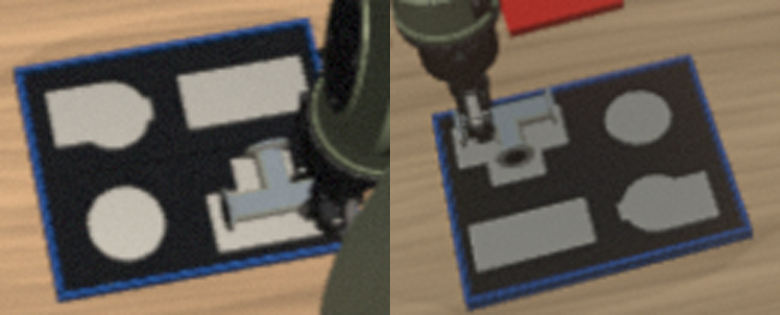

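The tee floats level over the T recess (top (265,190), scene (510,125)), with branch and run aligned. The clamp recess has its bay to the +y side. Lowering slowly.

move_arm(motion=[[0, 0, 0.4, 0, 0], [0, 0, 0.8, 0, 0], [0, 0, 1.1, 0, 0], [0, 0, 1.3, 0, 0], [0, 0, 1.3, 0, 0]])

```text
t: 12.17
tcp_pos: [0.4943, -0.3305, 0.0301]
tcp_rot: [[-0.078, 0.997, -0.0], [0.997, 0.078, 0.0], [0.0, -0.0, -1.0]]
ft_force: [-0.0, -0.1, -2.8]
grip_width: 0.0238
grasp_force: 59.6
```

move_arm(motion=[[0, 0, 0.1, 0, 0], [0, 0, 0.1, 0, 0]])

```text
t: 12.33
tcp_pos: [0.4944, -0.3305, 0.0293]
tcp_rot: [[-0.078, 0.997, 0.0], [0.997, 0.078, 0.0], [0.0, 0.0, -1.0]]
ft_force: [0.1, 0.2, -2.9]
grip_width: 0.0237
grasp_force: 59.6
```

move_arm(motion=[[0, 0, 0.1, 0, 0], [0, 0, 0.2, 0, 0], [0, 0, 0.3, 0, 0], [0, 0, 0.3, 0, 0]])

```text
t: 12.67
tcp_pos: [0.4943, -0.3305, 0.0261]
tcp_rot: [[-0.078, 0.997, -0.0], [0.997, 0.078, 0.0], [0.0, -0.0, -1.0]]
ft_force: [0.6, -0.8, -2.3]
grip_width: 0.0238
grasp_force: 59.6
```

move_arm(motion=[[0, 0, 0.1, 0, 0], [0, 0, 0.1, 0, 0]])

```text
t: 12.83
tcp_pos: [0.4943, -0.3305, 0.0251]
tcp_rot: [[-0.078, 0.997, -0.0], [0.997, 0.078, 0.0], [0.0, -0.0, -1.0]]
ft_force: [0.9, 0.6, -2.0]
grip_width: 0.0237
grasp_force: 59.6
```

move_arm(motion=[[0, 0, 0.1, 0, 0], [0, 0, 0.1, 0, 0]])

```text
t: 13.0
tcp_pos: [0.4943, -0.3305, 0.0241]
tcp_rot: [[-0.078, 0.997, -0.0], [0.997, 0.078, 0.0], [0.0, -0.0, -1.0]]
ft_force: [0.1, -0.5, -3.0]
grip_width: 0.0235
grasp_force: 59.6
```

move_arm(motion=[[0, 0, 0.1, 0, 0], [0, 0, 0.1, 0, 0]])

```text
t: 13.17
tcp_pos: [0.4943, -0.3305, 0.0231]
tcp_rot: [[-0.078, 0.997, -0.0], [0.997, 0.078, 0.0], [0.0, -0.0, -1.0]]
ft_force: [-0.4, 0.3, -3.0]
grip_width: 0.0238
grasp_force: 59.6
```

move_arm(motion=[[0, 0, 0.1, 0, 0], [0, 0, 0.1, 0, 0], [0, 0, 0.1, 0, 0]])

```text
t: 13.42
tcp_pos: [0.4944, -0.3305, 0.0222]
tcp_rot: [[-0.078, 0.997, -0.0], [0.997, 0.078, 0.0], [0.0, -0.0, -1.0]]
ft_force: [0.1, 1.0, -3.6]
grip_width: 0.0239
grasp_force: 59.6
```

```bash
python3 -c "
from plan import *
plan([],1)
c=grab('top'); s=grab('scene')
a=cv2.resize(c['frame'][140:205,310:380],None,fx=5,fy=5,interpolation=cv2.INTER_CUBIC)
b=cv2.resize(s['frame'][185:250,145:215],None,fx=5,fy=5,interpolation=cv2.INTER_CUBIC)
save(np.hstack([a,b]),'tray2.png')"
```

```text
now [ 494.4 -330.5   22.2] 94.5 t 13.42 w 23.9 F [ 0.1  1.  -3.6] g 59.6
```

View pics/tray2.png

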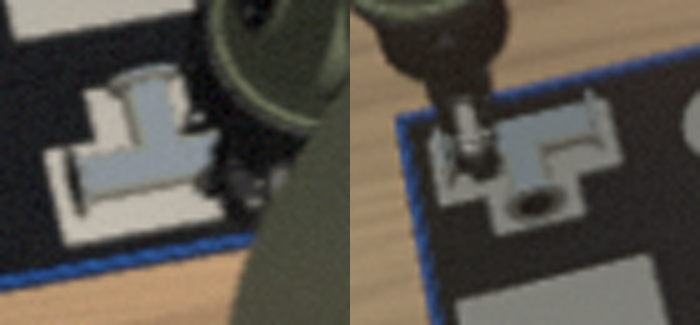

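move_arm(motion=[[0, 0, 0.1, 0, 0], [0, 0, 0.1, 0, 0], [0, 0, 0.1, 0, 0]])

```text
t: 13.77
tcp_pos: [0.4944, -0.3305, 0.0212]
tcp_rot: [[-0.078, 0.997, -0.0], [0.997, 0.078, 0.0], [0.0, -0.0, -1.0]]
ft_force: [-0.2, -0.9, -2.1]
grip_width: 0.0241
grasp_force: 59.6
```

```bash
python3 -c "
from plan import *
plan([],1)
c=grab('top'); s=grab('scene')
# branch-end bore and run flange features
for z in (.030,.034,.038): print(z,np.round(pt(s,182,225.6,z)*1000,1))
print('exp bore px',proj(s,(.5408,-.3003,.034)))
# branch end flange top, top view (150,68) -> tri with scene
print('top flange top px',310+150/5,140+68/5, np.round(pt(c,340,153.6,.054)*1000,1))
"
```

```text
now [ 494.4 -330.5   21.2] 94.5 t 13.77 w 24.1 F [-0.2 -0.9 -2.1] g 59.6
0.03 [ 543.4 -299.5   30. ]
0.034 [ 546.  -299.2   34. ]
0.038 [ 548.5 -298.9   38. ]
exp bore px (np.float64(181.457212028071), np.float64(224.2366840811978))
top flange top px 340.0 153.6 [ 539.3 -301.3   54. ]
```

move_arm(motion=[[0, 0, 0.1, 0, 0], [0, 0, 0.1, 0, 0], [0, 0, 0.1, 0, 0]])

```text
t: 14.12
tcp_pos: [0.4944, -0.3305, 0.0202]
tcp_rot: [[-0.078, 0.997, -0.0], [0.997, 0.078, 0.0], [0.0, -0.0, -1.0]]
ft_force: [-0.6, 1.0, -3.6]
grip_width: 0.0239
grasp_force: 59.6
```

move_arm(motion=[[0, 0, 0.1, 0, 0], [0, 0, 0.1, 0, 0], [0, 0, 0.1, 0, 0]])

```text
t: 14.37
tcp_pos: [0.4944, -0.3306, 0.0197]
tcp_rot: [[-0.078, 0.997, 0.0], [0.997, 0.078, -0.0], [-0.0, 0.0, -1.0]]
ft_force: [-1.4, 1.0, 4.7]
grip_width: 0.0236
grasp_force: 60.7
```

```bash
python3 -c "
from h import *
for i in range(4):
  s=sensors.get_state(); print(s['t'],np.round(s['ft_force'],2),np.round(s['ft_torque'],3),s['tcp_pos'][2]); c=grab('top')
s=grab('scene')
for z in(.034,.040,.046): print(z,proj(c,(.4886,-.256,z)),proj(s,(.4886,-.256,z)))
save(cv2.resize(s['frame'][195:240,150:210],None,fx=12,fy=12,interpolation=cv2.INTER_CUBIC),'tray3.png')
"
```

```text
14.3667 [-1.37  1.    4.65] [0.144 0.436 0.029] 0.019675010427263415
14.4167 [-1.66  1.22  5.82] [0.155 0.407 0.024] 0.01963602982626049
14.4667 [-1.89  0.56  6.  ] [ 0.114  0.403 -0.014] 0.0196479155977936
14.5167 [-1.83 -0.27  7.  ] [0.129 0.404 0.02 ] 0.019654951018247324
0.034 (np.float64(324.6875201223789), np.float64(175.4219414249926)) (np.float64(193.75688736139318), np.float64(207.8076879251053))
0.04 (np.float64(325.08540891536387), np.float64(174.8103574453939)) (np.float64(193.53367815903385), np.float64(206.72201149226316))
0.046 (np.float64(325.48814278244106), np.float64(174.19133490044103)) (np.float64(193.3087644372282), np.float64(205.62740799944257))
```

View pics/tray3.png

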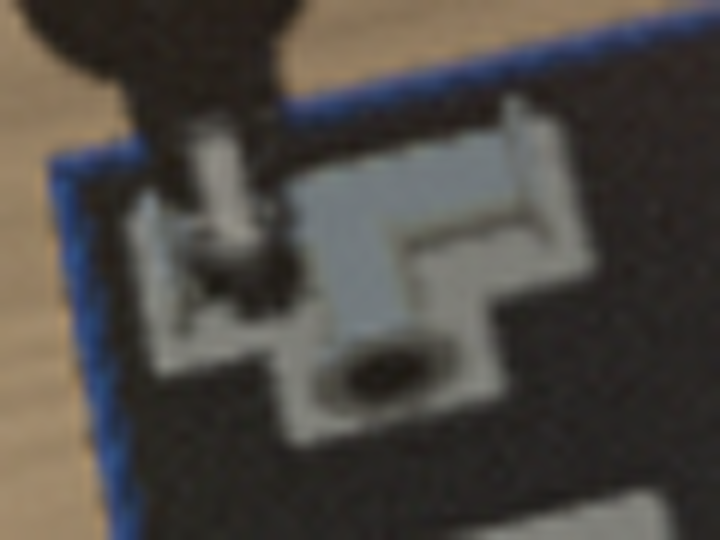

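Wrist force rose by about 8 N. In the crop the tee sits in the recess, with the shadow closed up under the far flange at (540,240). I'll open moderately and lift straight up.

move_arm(motion=[[0, 0, 0, 0, 0.35], [0, 0, 0, 0, 0.45], [0, 0, 0, 0, 0.5], [0, 0, 0, 0, 0.5], [0, 0, 0, 0, 0.5]])

```text
t: 15.03
tcp_pos: [0.4944, -0.3305, 0.0193]
tcp_rot: [[-0.078, 0.997, -0.0], [0.997, 0.078, 0.0], [0.0, -0.0, -1.0]]
ft_force: [-0.8, 0.8, 0.3]
grip_width: 0.0429
grasp_force: 0.0
```

move_arm(motion=[[0, 0, -1.5, 0, 0.5], [0, 0, -4, 0, 0.5], [0, 0, -7, 0, 0.5], [0, 0, -9, 0, 0.5], [0, 0, -9, 0, 0.8]])

```text
t: 15.45
tcp_pos: [0.4957, -0.3313, 0.1131]
tcp_rot: [[-0.078, 0.997, 0.004], [0.997, 0.078, -0.002], [-0.003, 0.004, -1.0]]
ft_force: [1.3, -0.5, 0.6]
grip_width: 0.0536
grasp_force: 0.0
```

```bash
python3 -c "
from plan import *
plan([(446,55.5,110,111.5,.8,'p'),(446,55.5,80,111.5,.8,'s')],1)"
```

```text
now [ 495.7 -331.3  113.1] 94.5 t 15.45 w 53.6 F [ 1.3 -0.5  0.6] g 0.0
[[3.3,1.0,0.0,-1,0.8],[6.5,1.8,0.0,-3,0.8],[9.8,2.4,0.1,-4,0.8],[13.0,2.8,0.1,-5,0.8],[16.2,3.0,0.1,-7,0.8]]
[[3.1,0.4,0.0,-1,0.8],[6.2,0.6,0.1,-2,0.8],[9.2,0.6,0.1,-3,0.8],[12.2,0.4,0.1,-5,0.8],[15.1,-0.0,0.1,-6,0.8]]
[[2.8,-0.3,0.1,-1,0.8],[5.6,-0.7,0.1,-3,0.8],[8.3,-1.3,0.1,-4,0.8],[8.3,-1.3,3.1,-4,0.8]]
```

move_arm(motion=[[3.3, 1.0, 0.0, -1, 0.8], [6.5, 1.8, 0.0, -3, 0.8], [9.8, 2.4, 0.1, -4, 0.8], [13.0, 2.8, 0.1, -5, 0.8], [16.2, 3.0, 0.1, -7, 0.8]])

```text
t: 15.87
tcp_pos: [0.5116, -0.165, 0.1079]
tcp_rot: [[-0.199, 0.98, -0.0], [0.98, 0.199, 0.0], [0.0, -0.0, -1.0]]
ft_force: [1.1, -0.1, 0.2]
grip_width: 0.0683
grasp_force: 0.0
```

move_arm(motion=[[3.1, 0.4, 0.0, -1, 0.8], [6.2, 0.6, 0.1, -2, 0.8], [9.2, 0.6, 0.1, -3, 0.8], [12.2, 0.4, 0.1, -5, 0.8], [15.1, 0.0, 0.1, -6, 0.8]])

```text
t: 16.28
tcp_pos: [0.4812, -0.0172, 0.107]
tcp_rot: [[-0.302, 0.953, -0.0], [0.953, 0.302, 0.001], [0.0, 0.0, -1.0]]
ft_force: [0.2, 0.2, 0.2]
grip_width: 0.0683
grasp_force: 0.0
```

move_arm(motion=[[2.8, -0.3, 0.1, -1, 0.8], [5.6, -0.7, 0.1, -3, 0.8], [8.3, -1.3, 0.1, -4, 0.8], [8.3, -1.3, 3.1, -4, 0.8], [8.3, -1.3, 3.1, -4, 0.8]])

```text
t: 16.7
tcp_pos: [0.4429, 0.0577, 0.0736]
tcp_rot: [[-0.369, 0.93, -0.003], [0.93, 0.369, -0.0], [0.001, -0.003, -1.0]]
ft_force: [-0.2, -0.4, 0.1]
grip_width: 0.0683
grasp_force: 0.0
```

move_arm(motion=[[0, 0, 0, 0, 0.8], [0, 0, 0, 0, 0.8]])

```text
t: 16.87
tcp_pos: [0.4446, 0.0558, 0.0768]
tcp_rot: [[-0.365, 0.931, -0.0], [0.931, 0.365, -0.0], [-0.0, -0.0, -1.0]]
ft_force: [-0.1, 0.0, -0.2]
grip_width: 0.0684
grasp_force: 0.0
```

```bash
python3 -c "
from plan import *
plan([(446,55.5,12,111.5,.8,'s')],1)
s=grab('top'); b=grab('scene')
a=cv2.resize(s['frame'][140:210,250:380],None,fx=4,fy=4,interpolation=cv2.INTER_CUBIC)
b=cv2.resize(b['frame'][185:255,145:215],None,fx=4,fy=4,interpolation=cv2.INTER_CUBIC)
save(np.hstack([a,b]),'tray4.png')"
```

```text
now [444.6  55.8  76.8] 111.4 t 16.87 w 68.4 F [-0.1  0.  -0.2] g 0.0
[[-0.0,0.1,3.2,0,0.8],[-0.1,0.1,6.5,0,0.8]]
```

View pics/tray4.png

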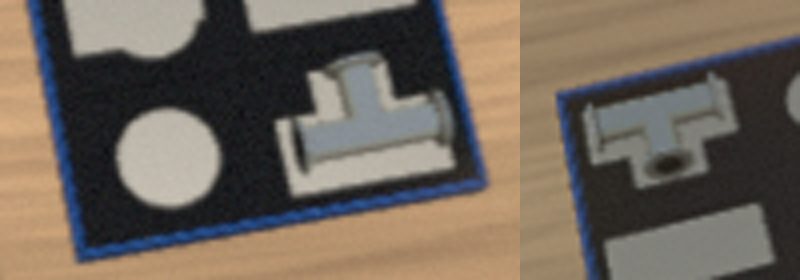

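The tee lies in the T recess in both views (top crop (370,120), scene crop (655,115)), with even margins. Grasping the valve now; the numeric check of the tee runs alongside.

move_arm(motion=[[0, 0.1, 3.2, 0, 0.8], [0, 0.1, 5.5, 0, 0.8], [0, 0.1, 6.5, 0, 0.8], [0, 0.1, 6.5, 0, 0.8]])

```text
t: 17.3
tcp_pos: [0.4449, 0.0565, 0.0102]
tcp_rot: [[-0.365, 0.931, -0.002], [0.931, 0.365, -0.0], [0.0, -0.002, -1.0]]
ft_force: [-0.5, -0.2, -0.1]
grip_width: 0.0685
grasp_force: 0.0
```

move_arm(motion=[[0, 0, 0, 0, 0.5], [0, 0, 0, 0, 0], [0, 0, 0, 0, 0], [0, 0, 0, 0, 0], [0, 0, 0, 0, 0]])

```text
t: 17.72
tcp_pos: [0.4456, 0.0566, 0.0126]
tcp_rot: [[-0.365, 0.931, 0.001], [0.931, 0.365, 0.0], [-0.0, 0.001, -1.0]]
ft_force: [-1.7, -0.6, 11.9]
grip_width: 0.037
grasp_force: 59.9
```

```bash
python3 -c "
from plan import *
plan([],1); print(sensors.get_state()['ft_torque'])
c=grab('top'); s=grab('scene')
def T(a,b):
  o1,d1=ray(c,*a); o2,d2=ray(s,*b); t=np.linalg.lstsq(np.stack([d1,-d2],1),o2-o1,rcond=None)[0]
  p,q=o1+d1*t[0],o2+d2*t[1]; return np.round((p+q)*500,1),round(np.linalg.norm(p-q)*1000,1)
tp=lambda u,v:(250+u/4,140+v/4); sc=lambda u,v:(145+(u-520)/4,185+v/4)
# flange tops: +y end, -y end, branch
print(T(tp(296,118),sc(713,78)),T(tp(440,93),sc(592,102)),T(tp(355,57),sc(661,150)))
"
```

```text
now [445.6  56.6  12.6] 111.4 t 17.72 w 37.0 F [-1.7 -0.6 11.9] g 59.9
[-0.25132438  0.49931218 -0.04092096]
(array([ 496.9, -252.8,   62.6]), np.float64(5.0)) (array([ 502.9, -346.6,   67.6]), np.float64(1.5)) (array([ 540.9, -301.4,   44.2]), np.float64(2.2))
```

move_arm(motion=[[0, 0, -1, 0, 0], [0, 0, -3, 0, 0], [0, 0, -6, 0, 0], [0, 0, -9, 0, 0], [0, 0, -10.5, 0, 0]])

```text
t: 18.23
tcp_pos: [0.4458, 0.0567, 0.1199]
tcp_rot: [[-0.366, 0.931, 0.003], [0.931, 0.366, 0.0], [-0.001, 0.003, -1.0]]
ft_force: [-0.2, 0.4, -5.8]
grip_width: 0.037
grasp_force: 62.5
```

move_arm(motion=[[0, 0, 0, 0, 0], [0, 0, 0, 0, 0], [0, 0, 0, 0, 0]])

```text
t: 18.48
tcp_pos: [0.4451, 0.0567, 0.1159]
tcp_rot: [[-0.366, 0.931, -0.0], [0.931, 0.366, -0.0], [0.0, -0.0, -1.0]]
ft_force: [-0.3, 0.2, -5.5]
grip_width: 0.037
grasp_force: 62.5
```

```bash
python3 -c "
from plan import *
plan([(611,-295,120,94.4,0,'p'),(611,-295,60,94.4,0,'s')],1)
s=grab('scene'); print('exp top of lever px',proj(s,(.4456-.018,.0566+.047,.117+.045)))
"; python3 poses.py | grep 'recess\|tray'
```

```text
now [445.1  56.7 115.9] 111.4 t 18.48 w 37.0 F [-0.3  0.2 -5.5] g 62.5
[[-2.4,1.2,-0.0,1,0],[-5.0,2.2,-0.1,3,0],[-7.6,3.1,-0.1,4,0],[-10.4,3.8,-0.1,5,0],[-13.3,4.4,-0.2,7,0]]
[[-2.9,0.8,0.0,1,0],[-5.9,1.4,-0.0,2,0],[-9.0,1.8,-0.1,3,0],[-12.2,2.1,-0.1,5,0],[-15.4,2.2,-0.1,6,0]]
[[-3.3,0.2,-0.0,1,0],[-6.7,0.3,-0.1,3,0],[-10.2,0.2,-0.1,4,0],[-10.2,0.2,2.9,4,0],[-10.2,0.2,5.9,4,0]]
exp top of lever px (np.float64(303.1606494063788), np.float64(148.04226798121564))
top recess cen [ 492.5 -167.8] rect [ 492.7 -167.8] [70.3 69.1] 84.0 area 3813
top recess cen [ 497. -304.] rect [ 505.9 -304.4] [ 90.9 119.7] 4.5 area 7390
top recess cen [ 608.  -294.3] rect [ 608.  -294.4] [ 54.4 118.9] 4.4 area 6206
scene tray cen [-496.1 -504.3] rect [-440. -442.] [874.2 588.6] 90.0 area 344499
scene recess cen [ 613.9 -295.3] rect [ 613.8 -295.5] [ 50.9 116.9] 4.3 area 5625
scene recess cen [ 605.6 -156.2] rect [ 603.6 -158.8] [61.3 92.7] 3.9 area 4487
scene recess cen [ 497.8 -300.8] rect [ 507.6 -303.5] [ 81.4 112.7] 3.7 area 5316
scene recess cen [ 498.5 -168.6] rect [ 498.6 -168.7] [65.1 62. ] 81.2 area 3167
```

move_arm(motion=[[-2.4, 1.2, 0, 1, 0], [-5.0, 2.2, -0.1, 3, 0], [-7.6, 3.1, -0.1, 4, 0], [-10.4, 3.8, -0.1, 5, 0], [-13.3, 4.4, -0.2, 7, 0]])

```text
t: 19.05
tcp_pos: [0.5353, -0.0516, 0.1174]
tcp_rot: [[-0.25, 0.968, -0.001], [0.968, 0.25, 0.0], [0.001, -0.001, -1.0]]
ft_force: [0.5, 1.0, -4.7]
grip_width: 0.0369
grasp_force: 62.4
```

move_arm(motion=[[-2.9, 0.8, 0, 1, 0], [-5.9, 1.4, 0, 2, 0], [-9.0, 1.8, -0.1, 3, 0], [-12.2, 2.1, -0.1, 5, 0], [-15.4, 2.2, -0.1, 6, 0]])

```text
t: 19.47
tcp_pos: [0.5948, -0.1955, 0.1183]
tcp_rot: [[-0.146, 0.989, -0.001], [0.989, 0.146, 0.001], [0.001, -0.001, -1.0]]
ft_force: [0.5, -0.3, -5.6]
grip_width: 0.0371
grasp_force: 62.4
```

move_arm(motion=[[-3.3, 0.2, 0, 1, 0], [-6.7, 0.3, -0.1, 3, 0], [-10.2, 0.2, -0.1, 4, 0], [-10.2, 0.2, 2.9, 4, 0], [-10.2, 0.2, 5.9, 4, 0]])

```text
t: 19.88
tcp_pos: [0.6114, -0.2972, 0.059]
tcp_rot: [[-0.075, 0.997, 0.001], [0.997, 0.075, -0.001], [-0.001, 0.001, -1.0]]
ft_force: [1.1, 1.3, -6.4]
grip_width: 0.0375
grasp_force: 62.5
```

move_arm(motion=[[0, 0, 0, 0, 0], [0, 0, 0, 0, 0], [0, 0, 0, 0, 0]])

```text
t: 20.13
tcp_pos: [0.6123, -0.2946, 0.0615]
tcp_rot: [[-0.078, 0.997, 0.001], [0.997, 0.078, -0.0], [-0.0, 0.001, -1.0]]
ft_force: [0.9, 0.2, -4.2]
grip_width: 0.0372
grasp_force: 62.8
```

```bash
python3 -c "
from plan import *
plan([(611,-295,29,94.4,0,'s')],1)"
```

```text
now [ 612.3 -294.6   61.5] 94.5 t 20.13 w 37.2 F [ 0.9  0.2 -4.2] g 62.8
[[-0.0,-0.1,3.3,0,0]]
```

Descending to z ≈ 29, then in small steps.

move_arm(motion=[[0, -0.1, 1.5, 0, 0], [0, -0.1, 2.5, 0, 0], [0, -0.1, 3.1, 0, 0], [0, -0.1, 3.1, 0, 0]])

```text
t: 20.47
tcp_pos: [0.6104, -0.2947, 0.0287]
tcp_rot: [[-0.078, 0.997, -0.001], [0.997, 0.078, 0.0], [0.001, -0.001, -1.0]]
ft_force: [-0.2, 0.3, -6.3]
grip_width: 0.0369
grasp_force: 62.9
```

move_arm(motion=[[0, 0, 0.1, 0, 0], [0, 0, 0.2, 0, 0], [0, 0, 0.2, 0, 0]])

```text
t: 20.72
tcp_pos: [0.6109, -0.2951, 0.0277]
tcp_rot: [[-0.078, 0.997, 0.0], [0.997, 0.078, -0.0], [-0.0, 0.0, -1.0]]
ft_force: [-0.1, -0.8, -4.9]
grip_width: 0.037
grasp_force: 62.9
```

move_arm(motion=[[0, 0, 0.1, 0, 0], [0, 0, 0.1, 0, 0], [0, 0, 0.1, 0, 0]])

```text
t: 20.97
tcp_pos: [0.6107, -0.2951, 0.0264]
tcp_rot: [[-0.078, 0.997, 0.0], [0.997, 0.078, 0.0], [-0.0, 0.0, -1.0]]
ft_force: [0.1, -0.3, -5.7]
grip_width: 0.0368
grasp_force: 62.9
```

move_arm(motion=[[0, 0, 0.1, 0, 0], [0, 0, 0.1, 0, 0], [0, 0, 0.1, 0, 0]])

```text
t: 21.22
tcp_pos: [0.6107, -0.295, 0.0252]
tcp_rot: [[-0.078, 0.997, -0.0], [0.997, 0.078, 0.0], [0.0, -0.0, -1.0]]
ft_force: [-0.2, -0.0, -5.9]
grip_width: 0.037
grasp_force: 62.9
```

move_arm(motion=[[0, 0, 0.1, 0, 0], [0, 0, 0.1, 0, 0], [0, 0, 0.1, 0, 0]])

```text
t: 21.47
tcp_pos: [0.6107, -0.295, 0.0242]
tcp_rot: [[-0.078, 0.997, -0.0], [0.997, 0.078, 0.0], [0.0, -0.0, -1.0]]
ft_force: [0.5, -0.6, -5.1]
grip_width: 0.0369
grasp_force: 62.9
```

move_arm(motion=[[0, 0, 0.1, 0, 0], [0, 0, 0.1, 0, 0], [0, 0, 0.1, 0, 0]])

```text
t: 21.72
tcp_pos: [0.6106, -0.295, 0.0232]
tcp_rot: [[-0.078, 0.997, -0.0], [0.997, 0.078, 0.0], [0.0, -0.0, -1.0]]
ft_force: [-0.1, 0.5, -5.7]
grip_width: 0.037
grasp_force: 62.9
```

move_arm(motion=[[0, 0, 0.1, 0, 0], [0, 0, 0.1, 0, 0], [0, 0, 0.1, 0, 0]])

```text
t: 21.97
tcp_pos: [0.6106, -0.295, 0.0222]
tcp_rot: [[-0.078, 0.997, -0.0], [0.997, 0.078, 0.0], [0.0, -0.0, -1.0]]
ft_force: [0.6, -0.3, -5.0]
grip_width: 0.0366
grasp_force: 62.9
```

The floor evidently lies about 6 mm lower than I assumed. That also explains the 6 mm mismatch between views, which vanishes at that height with x unchanged. Contact should come at a TCP z of about 20.

move_arm(motion=[[0, 0, 0.1, 0, 0], [0, 0, 0.1, 0, 0], [0, 0, 0.1, 0, 0]])

```text
t: 22.22
tcp_pos: [0.6106, -0.295, 0.0212]
tcp_rot: [[-0.078, 0.997, -0.0], [0.997, 0.078, 0.0], [0.0, -0.0, -1.0]]
ft_force: [0.5, 0.1, -4.5]
grip_width: 0.037
grasp_force: 62.9
```

move_arm(motion=[[0, 0, 0.1, 0, 0], [0, 0, 0.1, 0, 0], [0, 0, 0.1, 0, 0]])

```text
t: 22.47
tcp_pos: [0.6108, -0.2951, 0.0208]
tcp_rot: [[-0.078, 0.997, 0.0], [0.997, 0.078, -0.0], [-0.0, 0.0, -1.0]]
ft_force: [-2.9, 1.3, 4.5]
grip_width: 0.0373
grasp_force: 64.0
```

move_arm(motion=[[0, 0, 0.05, 0, 0], [0, 0, 0.05, 0, 0], [0, 0, 0.05, 0, 0]])

```text
t: 22.72
tcp_pos: [0.6108, -0.2951, 0.0207]
tcp_rot: [[-0.078, 0.997, 0.0], [0.997, 0.078, -0.0], [-0.0, 0.0, -1.0]]
ft_force: [-5.6, 1.7, 13.1]
grip_width: 0.0368
grasp_force: 65.4
```

Contact at 20.8, so the floor is at about 8 mm, consistent with the tee, which was therefore properly set down. Releasing the valve.

move_arm(motion=[[0, 0, -0.05, 0, 0.5], [0, 0, -0.05, 0, 0.6], [0, 0, -0.05, 0, 0.7], [0, 0, -0.05, 0, 0.7], [0, 0, -0.05, 0, 0.7]])

```text
t: 23.13
tcp_pos: [0.6107, -0.295, 0.0202]
tcp_rot: [[-0.078, 0.997, -0.0], [0.997, 0.078, 0.0], [0.0, -0.0, -1.0]]
ft_force: [-0.7, -0.1, 0.6]
grip_width: 0.0601
grasp_force: 0.0
```

move_arm(motion=[[0, 0, -2, 0, 0.7], [0, 0, -5, 0, 0.7], [0, 0, -8, 0, 0.7], [0, 0, -11, 0, 0.8], [0, 0, -12, 0, 0.8]])

```text
t: 23.55
tcp_pos: [0.612, -0.2955, 0.1447]
tcp_rot: [[-0.078, 0.997, 0.005], [0.997, 0.078, -0.002], [-0.002, 0.005, -1.0]]
ft_force: [0.2, 0.5, 0.4]
grip_width: 0.0683
grasp_force: 0.0
```

```bash
python3 -c "
from plan import *
plan([(585.5,361,140,105,.8,'p'),(585.5,361,90,105,.8,'s')],1)"
```

```text
now [ 612.  -295.5  144.7] 94.5 t 23.55 w 68.3 F [0.2 0.5 0.4] g 0.0
[[3.0,1.7,0.0,-1,0.8],[6.0,3.2,0.0,-1,0.8],[9.1,4.6,0.1,-2,0.8],[12.3,5.8,0.1,-2,0.8],[15.6,6.8,0.1,-3,0.8]]
[[3.2,1.1,0.0,0,0.8],[6.5,2.0,0.1,-1,0.8],[9.9,2.7,0.1,-1,0.8],[13.2,3.3,0.1,-2,0.8],[16.6,3.7,0.1,-2,0.8]]
[[3.4,0.3,0.1,-1,0.8],[6.9,0.5,0.1,-1,0.8],[10.3,0.5,0.1,-2,0.8],[13.7,0.4,0.1,-2,0.8],[17.2,0.0,0.2,-3,0.8]]
[[3.4,-0.3,-0.0,0,0.8],[6.8,-0.8,-0.0,-1,0.8],[10.1,-1.5,0.0,-1,0.8],[13.5,-2.4,0.0,-2,0.8],[16.8,-3.4,0.1,-3,0.8]]
[[-0.0,0.0,2.5,0,0.8],[-0.0,0.0,5.0,0,0.8]]
```

move_arm(motion=[[3.0, 1.7, 0, -1, 0.8], [6.0, 3.2, 0, -1, 0.8], [9.1, 4.6, 0.1, -2, 0.8], [12.3, 5.8, 0.1, -2, 0.8], [15.6, 6.8, 0.1, -3, 0.8]])

```text
t: 23.97
tcp_pos: [0.6667, -0.1327, 0.139]
tcp_rot: [[-0.13, 0.992, -0.0], [0.992, 0.13, 0.0], [0.0, 0.0, -1.0]]
ft_force: [0.5, 1.3, -0.5]
grip_width: 0.0682
grasp_force: 0.0
```

move_arm(motion=[[3.2, 1.1, 0, 0, 0.8], [6.5, 2.0, 0.1, -1, 0.8], [9.9, 2.7, 0.1, -1, 0.8], [13.2, 3.3, 0.1, -2, 0.8], [16.6, 3.7, 0.1, -2, 0.8]])

```text
t: 24.38
tcp_pos: [0.6815, 0.0368, 0.138]
tcp_rot: [[-0.165, 0.986, -0.0], [0.986, 0.165, 0.0], [0.0, -0.0, -1.0]]
ft_force: [0.6, -0.5, -0.8]
grip_width: 0.0686
grasp_force: 0.0
```

move_arm(motion=[[3.4, 0.3, 0.1, -1, 0.8], [6.9, 0.5, 0.1, -1, 0.8], [10.3, 0.5, 0.1, -2, 0.8], [13.7, 0.4, 0.1, -2, 0.8], [17.2, 0, 0.2, -3, 0.8]])

```text
t: 24.8
tcp_pos: [0.6529, 0.2063, 0.1362]
tcp_rot: [[-0.215, 0.977, 0.0], [0.977, 0.215, 0.0], [0.0, 0.0, -1.0]]
ft_force: [-0.2, 0.2, -0.0]
grip_width: 0.0684
grasp_force: 0.0
```

move_arm(motion=[[3.4, -0.3, 0, 0, 0.8], [6.8, -0.8, 0, -1, 0.8], [10.1, -1.5, 0, -1, 0.8], [13.5, -2.4, 0, -2, 0.8], [16.8, -3.4, 0.1, -3, 0.8]])

```text
t: 25.22
tcp_pos: [0.5828, 0.3631, 0.1352]
tcp_rot: [[-0.267, 0.964, 0.0], [0.964, 0.267, 0.0], [0.0, 0.0, -1.0]]
ft_force: [-0.2, 0.8, 0.9]
grip_width: 0.0683
grasp_force: 0.0
```

move_arm(motion=[[0, 0, 2.5, 0, 0.8], [0, 0, 5.0, 0, 0.8], [0, 0, 5, 0, 0.8], [0, 0, 5, 0, 0.8]])

```text
t: 25.55
tcp_pos: [0.5835, 0.3611, 0.0849]
tcp_rot: [[-0.266, 0.964, -0.001], [0.964, 0.266, -0.001], [-0.001, -0.002, -1.0]]
ft_force: [0.8, -0.3, 1.2]
grip_width: 0.0683
grasp_force: 0.0
```

```bash
python3 -c "
from plan import *
plan([(585.5,361,24,105,.8,'s')],1)
s=grab('scene'); f=cv2.resize(s['frame'],None,fx=4,fy=4); h=cv2.cvtColor(f,cv2.COLOR_RGB2HSV)
print('exp bore',proj(s,(.5855,.361,.04)))
for k in cv2.findContours((h[...,2]<85).astype(np.uint8),0,1)[0]:
  if 60<cv2.contourArea(k)<3000:
    u,v=(k.reshape(-1,2).mean(0)-1.5)/4; q=pt(s,u,v,.04)*1000
    if 540<q[0]<640 and 320<q[1]<400: print('dark',round(u,1),round(v,1),np.round(q,1))
"
```

```text
now [583.5 361.1  84.9] 105.5 t 25.55 w 68.3 F [ 0.8 -0.3  1.2] g 0.0
[[-0.0,0.1,3.0,0,0.8],[-0.1,0.2,6.1,0,0.8]]
exp bore (np.float64(389.1121012480904), np.float64(197.70160847538133))
dark 388.9 197.6 [585.1 360.6  40. ]
```

move_arm(motion=[[0, 0.1, 3.0, 0, 0.8], [0, 0.1, 5, 0, 0.8], [0, 0.1, 6.1, 0, 0.8], [0, 0.1, 6.1, 0, 0.8]])

```text
t: 25.93
tcp_pos: [0.5844, 0.3614, 0.0235]
tcp_rot: [[-0.266, 0.964, -0.001], [0.964, 0.266, -0.001], [-0.0, -0.001, -1.0]]
ft_force: [-0.0, -0.8, -0.4]
grip_width: 0.0685
grasp_force: 0.0
```

move_arm(motion=[[0, 0, 0, 0, 0.5], [0, 0, 0, 0, 0], [0, 0, 0, 0, 0], [0, 0, 0, 0, 0], [0, 0, 0, 0, 0]])

```text
t: 26.35
tcp_pos: [0.5855, 0.3623, 0.0266]
tcp_rot: [[-0.266, 0.964, 0.002], [0.964, 0.266, 0.001], [0.001, 0.002, -1.0]]
ft_force: [-2.0, -1.3, 12.7]
grip_width: 0.0368
grasp_force: 58.6
```

move_arm(motion=[[0, 0, -1, 0, 0], [0, 0, -3, 0, 0], [0, 0, -6, 0, 0], [0, 0, -9, 0, 0], [0, 0, -10.5, 0, 0]])

```text
t: 26.77
tcp_pos: [0.5855, 0.3625, 0.1344]
tcp_rot: [[-0.267, 0.964, 0.004], [0.964, 0.266, 0.003], [0.002, 0.004, -1.0]]
ft_force: [0.7, 0.9, -1.4]
grip_width: 0.0366
grasp_force: 60.4
```

move_arm(motion=[[0, 0, 0, 0, 0], [0, 0, 0, 0, 0], [0, 0, 0, 0, 0]])

```text
t: 27.02
tcp_pos: [0.5843, 0.3616, 0.1289]
tcp_rot: [[-0.267, 0.964, -0.001], [0.964, 0.267, -0.001], [-0.0, -0.001, -1.0]]
ft_force: [-0.3, 1.1, -2.8]
grip_width: 0.0367
grasp_force: 60.4
```

```bash
python3 -c "
from plan import *
plan([(495,-168,130,94.4,0,'p'),(495,-168,80,94.4,0,'s')],1)"
```

```text
now [584.3 361.6 128.9] 105.5 t 27.02 w 36.7 F [-0.3  1.1 -2.8] g 60.4
[[-3.5,-0.0,-0.0,1,0],[-6.9,-0.2,-0.0,1,0],[-10.2,-0.6,-0.0,2,0],[-13.5,-1.2,-0.0,2,0],[-16.7,-1.9,-0.0,3,0]]
[[-3.2,-0.7,-0.0,1,0],[-6.3,-1.5,-0.0,1,0],[-9.3,-2.5,-0.0,2,0],[-12.2,-3.7,-0.1,3,0],[-15.0,-5.0,-0.1,3,0]]
[[-2.8,-1.2,0.0,1,0],[-5.4,-2.6,0.0,1,0],[-7.9,-4.1,0.0,2,0],[-10.3,-5.8,0.0,3,0],[-12.6,-7.5,0.0,3,0]]
[[-2.3,-1.7,0.0,1,0],[-4.4,-3.5,-0.0,1,0],[-6.4,-5.4,-0.0,2,0],[-6.4,-5.4,2.5,2,0],[-6.4,-5.4,5.0,2,0]]
```

move_arm(motion=[[-3.5, 0, 0, 1, 0], [-6.9, -0.2, 0, 1, 0], [-10.2, -0.6, 0, 2, 0], [-13.5, -1.2, 0, 2, 0], [-16.7, -1.9, 0, 3, 0]])

```text
t: 27.43
tcp_pos: [0.6105, 0.1938, 0.1282]
tcp_rot: [[-0.216, 0.976, -0.002], [0.976, 0.216, -0.001], [-0.0, -0.002, -1.0]]
ft_force: [1.1, 0.3, -1.9]
grip_width: 0.0367
grasp_force: 60.5
```

move_arm(motion=[[-3.2, -0.7, 0, 1, 0], [-6.3, -1.5, 0, 1, 0], [-9.3, -2.5, 0, 2, 0], [-12.2, -3.7, -0.1, 3, 0], [-15.0, -5.0, -0.1, 3, 0]])

```text
t: 27.85
tcp_pos: [0.5937, 0.0369, 0.1295]
tcp_rot: [[-0.163, 0.987, -0.001], [0.987, 0.163, -0.0], [0.0, -0.001, -1.0]]
ft_force: [1.1, -0.3, -1.8]
grip_width: 0.0369
grasp_force: 60.5
```

move_arm(motion=[[-2.8, -1.2, 0, 1, 0], [-5.4, -2.6, 0, 1, 0], [-7.9, -4.1, 0, 2, 0], [-10.3, -5.8, 0, 3, 0], [-12.6, -7.5, 0, 3, 0]])

```text
t: 28.27
tcp_pos: [0.54, -0.0994, 0.1295]
tcp_rot: [[-0.111, 0.994, -0.002], [0.994, 0.111, 0.0], [0.0, -0.001, -1.0]]
ft_force: [0.2, -0.3, -2.4]
grip_width: 0.0366
grasp_force: 60.5
```

move_arm(motion=[[-2.3, -1.7, 0, 1, 0], [-4.4, -3.5, 0, 1, 0], [-6.4, -5.4, 0, 2, 0], [-6.4, -5.4, 2.5, 2, 0], [-6.4, -5.4, 5.0, 2, 0]])

```text
t: 28.68
tcp_pos: [0.494, -0.1694, 0.0798]
tcp_rot: [[-0.075, 0.997, 0.001], [0.997, 0.075, -0.0], [-0.0, 0.001, -1.0]]
ft_force: [1.4, -0.0, -3.0]
grip_width: 0.0365
grasp_force: 60.7
```

move_arm(motion=[[0, 0, 0, 0, 0], [0, 0, 0, 0, 0], [0, 0, 0, 0, 0]])

```text
t: 28.93
tcp_pos: [0.495, -0.1674, 0.081]
tcp_rot: [[-0.078, 0.997, 0.0], [0.997, 0.078, 0.0], [0.0, 0.0, -1.0]]
ft_force: [-0.1, -0.4, -1.6]
grip_width: 0.0368
grasp_force: 60.7
```

```bash
python3 -c "
from plan import *
plan([(494.5,-168.5,38,94.4,0,'s')],1)"
```

```text
now [ 495.  -167.4   81. ] 94.5 t 28.93 w 36.8 F [-0.1 -0.4 -1.6] g 60.7
[[-0.1,-0.0,2.2,0,0],[-0.1,-0.1,4.3,0,0]]
```

move_arm(motion=[[-0.1, 0, 2.0, 0, 0], [-0.1, 0, 3.5, 0, 0], [-0.1, 0, 4.3, 0, 0], [-0.1, 0, 4.3, 0, 0]])

```text
t: 29.27
tcp_pos: [0.4947, -0.1684, 0.037]
tcp_rot: [[-0.078, 0.997, -0.001], [0.997, 0.078, 0.0], [0.0, -0.001, -1.0]]
ft_force: [-0.2, 0.1, -2.2]
grip_width: 0.0369
grasp_force: 60.9
```

move_arm(motion=[[0, 0, 0.1, 0, 0], [0, 0, 0.1, 0, 0], [0, 0, 0.1, 0, 0]])

```text
t: 29.52
tcp_pos: [0.4952, -0.1688, 0.0372]
tcp_rot: [[-0.078, 0.997, 0.001], [0.997, 0.078, -0.0], [-0.0, 0.001, -1.0]]
ft_force: [0.6, -0.0, -2.5]
grip_width: 0.0367
grasp_force: 60.9
```

move_arm(motion=[[0, 0, 0.1, 0, 0], [0, 0, 0.1, 0, 0], [0, 0, 0.1, 0, 0]])

```text
t: 29.77
tcp_pos: [0.4949, -0.1688, 0.0355]
tcp_rot: [[-0.078, 0.997, 0.0], [0.997, 0.078, -0.0], [-0.0, 0.0, -1.0]]
ft_force: [0.8, -1.5, -2.8]
grip_width: 0.0365
grasp_force: 60.9
```

move_arm(motion=[[0, 0, 0.1, 0, 0], [0, 0, 0.1, 0, 0], [0, 0, 0.1, 0, 0]])

```text
t: 30.02
tcp_pos: [0.4949, -0.1688, 0.0346]
tcp_rot: [[-0.078, 0.997, 0.0], [0.997, 0.078, -0.0], [-0.0, 0.0, -1.0]]
ft_force: [-1.2, -0.1, 7.9]
grip_width: 0.0366
grasp_force: 61.7
```

move_arm(motion=[[0, 0, 0, 0, 0.5], [0, 0, 0, 0, 0.6], [0, 0, 0, 0, 0.7], [0, 0, 0, 0, 0.7], [0, 0, 0, 0, 0.7]])

```text
t: 30.43
tcp_pos: [0.4948, -0.1688, 0.0343]
tcp_rot: [[-0.078, 0.997, -0.0], [0.997, 0.078, 0.0], [0.0, -0.0, -1.0]]
ft_force: [0.1, 0.9, -0.2]
grip_width: 0.0597
grasp_force: 0.0
```

move_arm(motion=[[0, 0, -2, 0, 0.7], [0, 0, -5, 0, 0.7], [0, 0, -8, 0, 0.7], [0, 0, -10, 0, 0.8], [0, 0, -10, 0, 0.8]])

```text
t: 30.85
tcp_pos: [0.496, -0.1692, 0.1378]
tcp_rot: [[-0.077, 0.997, 0.005], [0.997, 0.078, -0.001], [-0.002, 0.004, -1.0]]
ft_force: [0.0, 0.2, 0.2]
grip_width: 0.0683
grasp_force: 0.0
```

```bash
python3 -c "
from plan import *
plan([(448,210,110,122.5,.85,'p'),(448,210,60,122.5,.85,'s')],1)"
```

```text
now [ 496.  -169.2  137.8] 94.4 t 30.85 w 68.3 F [0.  0.2 0.2] g 0.0
[[3.2,1.0,0.2,-2,0.85],[6.4,1.8,0.5,-5,0.85],[9.7,2.3,0.7,-7,0.85],[13.0,2.7,0.9,-9,0.85],[16.3,2.9,1.2,-12,0.85]]
[[3.2,0.6,0.2,-2,0.85],[6.4,1.0,0.4,-4,0.85],[9.7,1.2,0.7,-7,0.85],[12.9,1.2,0.9,-9,0.85],[16.1,0.9,1.1,-11,0.85]]
[[3.2,0.2,0.3,-3,0.85],[6.4,0.2,0.5,-5,0.85],[6.4,0.2,3.0,-5,0.85],[6.4,0.2,5.5,-5,0.85]]
```

move_arm(motion=[[3.2, 1.0, 0.2, -2, 0.85], [6.4, 1.8, 0.5, -5, 0.85], [9.7, 2.3, 0.7, -7, 0.85], [13.0, 2.7, 0.9, -9, 0.85], [16.3, 2.9, 1.2, -12, 0.85]])

```text
t: 31.27
tcp_pos: [0.511, -0.0024, 0.122]
tcp_rot: [[-0.285, 0.959, -0.0], [0.959, 0.285, 0.0], [0.0, 0.0, -1.0]]
ft_force: [0.8, -0.1, 0.2]
grip_width: 0.0724
grasp_force: 0.0
```

move_arm(motion=[[3.2, 0.6, 0.2, -2, 0.85], [6.4, 1.0, 0.4, -4, 0.85], [9.7, 1.2, 0.7, -7, 0.85], [12.9, 1.2, 0.9, -9, 0.85], [16.1, 0.9, 1.1, -11, 0.85]])

```text
t: 31.68
tcp_pos: [0.4735, 0.1545, 0.1109]
tcp_rot: [[-0.463, 0.886, -0.0], [0.886, 0.463, 0.0], [0.0, -0.0, -1.0]]
ft_force: [0.6, 1.1, 0.5]
grip_width: 0.0726
grasp_force: 0.0
```

move_arm(motion=[[3.2, 0.2, 0.3, -3, 0.85], [6.4, 0.2, 0.5, -5, 0.85], [6.4, 0.2, 3.0, -5, 0.85], [6.4, 0.2, 5.5, -5, 0.85], [6.4, 0.2, 5.5, -5, 0.85]])

```text
t: 32.1
tcp_pos: [0.4446, 0.2104, 0.0531]
tcp_rot: [[-0.538, 0.843, -0.004], [0.843, 0.538, -0.002], [0.0, -0.005, -1.0]]
ft_force: [0.3, 0.5, 0.0]
grip_width: 0.0727
grasp_force: 0.0
```

move_arm(motion=[[0, 0, 0, 0, 0.85], [0, 0, 0, 0, 0.85]])

```text
t: 32.27
tcp_pos: [0.4465, 0.2106, 0.0572]
tcp_rot: [[-0.536, 0.844, 0.0], [0.844, 0.536, 0.0], [0.0, 0.0, -1.0]]
ft_force: [0.1, -0.1, 0.6]
grip_width: 0.0729
grasp_force: 0.0
```

```bash
python3 -c "
from plan import *
plan([(448,210,6,122.5,.85,'s')],1)"
```

```text
now [446.5 210.6  57.2] 122.4 t 32.27 w 72.9 F [ 0.1 -0.1  0.6] g 0.0
[[-0.1,0.0,2.6,0,0.85],[-0.1,0.1,5.1,0,0.85]]
```

move_arm(motion=[[-0.1, 0.1, 2.5, 0, 0.85], [-0.1, 0.1, 4.2, 0, 0.85], [-0.1, 0.1, 5.1, 0, 0.85], [-0.1, 0.1, 5.1, 0, 0.85]])

```text
t: 32.6
tcp_pos: [0.4475, 0.2102, 0.0049]
tcp_rot: [[-0.537, 0.844, -0.001], [0.844, 0.537, -0.0], [0.0, -0.001, -1.0]]
ft_force: [0.2, 0.0, -0.0]
grip_width: 0.0725
grasp_force: 0.0
```

move_arm(motion=[[0, 0, 0, 0, 0.6], [0, 0, 0, 0, 0.3], [0, 0, 0, 0, 0], [0, 0, 0, 0, 0], [0, 0, 0, 0, 0]])

```text
t: 33.02
tcp_pos: [0.4481, 0.2105, 0.007]
tcp_rot: [[-0.537, 0.844, 0.002], [0.844, 0.537, 0.001], [-0.0, 0.002, -1.0]]
ft_force: [-1.8, -0.8, 15.7]
grip_width: 0.0487
grasp_force: 59.6
```

move_arm(motion=[[0, 0, -1, 0, 0], [0, 0, -3, 0, 0], [0, 0, -6, 0, 0], [0, 0, -9, 0, 0], [0, 0, -10.5, 0, 0]])

```text
t: 33.43
tcp_pos: [0.4482, 0.2105, 0.1145]
tcp_rot: [[-0.537, 0.844, 0.003], [0.844, 0.537, 0.002], [-0.0, 0.003, -1.0]]
ft_force: [0.8, 0.7, -1.0]
grip_width: 0.0484
grasp_force: 63.0
```

move_arm(motion=[[0, 0, 0, 0, 0], [0, 0, 0, 0, 0], [0, 0, 0, 0, 0]])

```text
t: 33.68
tcp_pos: [0.4475, 0.2101, 0.1102]
tcp_rot: [[-0.537, 0.844, -0.0], [0.844, 0.537, -0.0], [-0.0, -0.0, -1.0]]
ft_force: [-0.4, 0.5, -1.9]
grip_width: 0.0482
grasp_force: 63.0
```

```bash
python3 -c "
from plan import *
plan([],1)
a=grab('scene'); b=grab('top')
A=cv2.resize(a['frame'][110:240,260:410],None,fx=2.6,fy=2.6,interpolation=cv2.INTER_CUBIC)
B=cv2.resize(b['frame'][105:235,245:395],None,fx=2.6,fy=2.6,interpolation=cv2.INTER_CUBIC)
save(np.hstack([A,B]),'clamp1.png')"
```

```text
now [447.5 210.1 110.2] 122.5 t 33.68 w 48.2 F [-0.4  0.5 -1.9] g 63.0
```

View pics/clamp1.png

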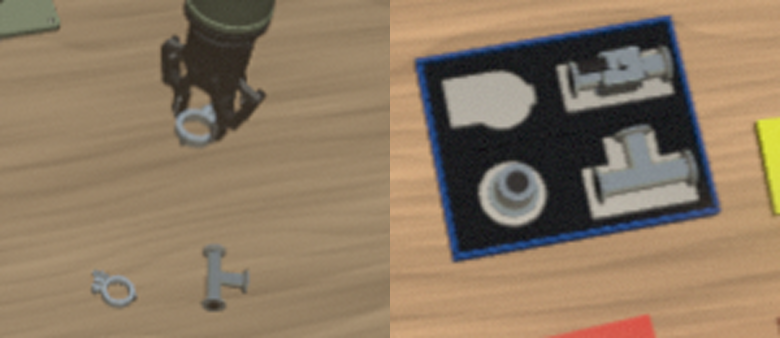

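The clamp hangs flat in the fingers (scene crop (195,125)). In the tray the valve, reducer and tee all sit in their recesses, and the small tee and small clamp are undisturbed. Planning the last carry.

```bash
python3 -c "
from plan import *
plan([(601,-168.5,115,94.4,0,'p'),(601,-168.5,60,94.4,0,'s')],1)"
```

```text
now [447.3 210.2 109.7] 122.5 t 33.78 w 48.5 F [ 0.2 -0.3 -0.3] g 63.0
[[-2.9,0.6,-0.0,2,0],[-5.8,1.0,-0.1,4,0],[-8.8,1.2,-0.1,6,0],[-11.9,1.2,-0.2,9,0],[-15.0,1.1,-0.2,11,0]]
[[-3.2,0.2,-0.0,2,0],[-6.4,0.3,-0.1,4,0],[-9.7,0.2,-0.1,6,0],[-13.0,-0.1,-0.2,8,0],[-16.3,-0.7,-0.2,11,0]]
[[-3.4,-0.0,-0.0,2,0],[-6.9,-0.3,-0.1,4,0],[-10.4,-0.8,-0.1,6,0],[-10.4,-0.8,2.6,6,0],[-10.4,-0.8,5.4,6,0]]
```

move_arm(motion=[[-2.9, 0.6, 0, 2, 0], [-5.8, 1.0, -0.1, 4, 0], [-8.8, 1.2, -0.1, 6, 0], [-11.9, 1.2, -0.2, 9, 0], [-15.0, 1.1, -0.2, 11, 0]])

```text
t: 34.2
tcp_pos: [0.5378, 0.0885, 0.1117]
tcp_rot: [[-0.364, 0.931, -0.001], [0.931, 0.364, 0.0], [0.0, -0.001, -1.0]]
ft_force: [0.3, -0.2, -1.5]
grip_width: 0.0484
grasp_force: 63.0
```

move_arm(motion=[[-3.2, 0.2, 0, 2, 0], [-6.4, 0.3, -0.1, 4, 0], [-9.7, 0.2, -0.1, 6, 0], [-13.0, -0.1, -0.2, 8, 0], [-16.3, -0.7, -0.2, 11, 0]])

```text
t: 34.62
tcp_pos: [0.5908, -0.0658, 0.1135]
tcp_rot: [[-0.181, 0.984, -0.001], [0.984, 0.181, 0.0], [0.001, -0.001, -1.0]]
ft_force: [0.5, 0.4, -1.4]
grip_width: 0.0481
grasp_force: 63.0
```

move_arm(motion=[[-3.4, 0, 0, 2, 0], [-6.9, -0.3, -0.1, 4, 0], [-10.4, -0.8, -0.1, 6, 0], [-10.4, -0.8, 2.6, 6, 0], [-10.4, -0.8, 5.4, 6, 0]])

```text
t: 35.03
tcp_pos: [0.6016, -0.1707, 0.0595]
tcp_rot: [[-0.075, 0.997, 0.001], [0.997, 0.075, -0.001], [-0.001, 0.001, -1.0]]
ft_force: [1.3, 1.9, -1.9]
grip_width: 0.0483
grasp_force: 63.0
```

move_arm(motion=[[0, 0, 0, 0, 0], [0, 0, 0, 0, 0], [0, 0, 0, 0, 0]])

```text
t: 35.28
tcp_pos: [0.6021, -0.1678, 0.0613]
tcp_rot: [[-0.079, 0.997, 0.001], [0.997, 0.079, 0.0], [0.0, 0.001, -1.0]]
ft_force: [-0.1, -0.1, -0.4]
grip_width: 0.0483
grasp_force: 63.0
```

```bash
python3 -c "
from plan import *
plan([(601,-168.5,19,94.4,0,'s')],1)"
```

```text
now [ 602.1 -167.8   61.3] 94.5 t 35.28 w 48.3 F [-0.1 -0.1 -0.4] g 63.0
[[-0.0,-0.1,2.1,0,0],[-0.1,-0.1,4.2,0,0]]
```

move_arm(motion=[[-0.1, -0.1, 2.0, 0, 0], [-0.1, -0.1, 3.4, 0, 0], [-0.1, -0.1, 4.2, 0, 0], [-0.1, -0.1, 4.2, 0, 0]])

```text
t: 35.62
tcp_pos: [0.6002, -0.169, 0.0172]
tcp_rot: [[-0.078, 0.997, -0.002], [0.997, 0.078, 0.0], [0.001, -0.002, -1.0]]
ft_force: [-0.2, -0.7, -2.0]
grip_width: 0.0481
grasp_force: 63.0
```

move_arm(motion=[[0, 0, 0.1, 0, 0], [0, 0, 0.2, 0, 0], [0, 0, 0.2, 0, 0]])

```text
t: 35.87
tcp_pos: [0.601, -0.1694, 0.0169]
tcp_rot: [[-0.078, 0.997, 0.001], [0.997, 0.078, -0.0], [-0.0, 0.001, -1.0]]
ft_force: [0.3, -0.3, -1.1]
grip_width: 0.0485
grasp_force: 63.0
```

move_arm(motion=[[0, 0, 0.1, 0, 0], [0, 0, 0.1, 0, 0], [0, 0, 0.1, 0, 0]])

```text
t: 36.12
tcp_pos: [0.6008, -0.1694, 0.0155]
tcp_rot: [[-0.078, 0.997, 0.0], [0.997, 0.078, 0.0], [0.0, 0.0, -1.0]]
ft_force: [-0.5, -0.3, -1.2]
grip_width: 0.0484
grasp_force: 63.0
```

move_arm(motion=[[0, 0, 0.1, 0, 0], [0, 0, 0.1, 0, 0], [0, 0, 0.1, 0, 0]])

```text
t: 36.37
tcp_pos: [0.6009, -0.1694, 0.0151]
tcp_rot: [[-0.078, 0.997, 0.0], [0.997, 0.078, -0.0], [-0.0, 0.0, -1.0]]
ft_force: [-3.9, 0.4, 12.5]
grip_width: 0.0483
grasp_force: 64.4
```

Contact at 15.1, where 15.2 was expected. Releasing, rising, and moving clear for a final look.

move_arm(motion=[[0, 0, -0.05, 0, 0.65], [0, 0, -0.05, 0, 0.7], [0, 0, -0.05, 0, 0.75], [0, 0, -0.05, 0, 0.75], [0, 0, -0.05, 0, 0.75]])

```text
t: 36.78
tcp_pos: [0.6007, -0.1694, 0.0147]
tcp_rot: [[-0.078, 0.997, -0.0], [0.997, 0.078, 0.0], [0.0, -0.0, -1.0]]
ft_force: [0.3, -0.8, -0.4]
grip_width: 0.0643
grasp_force: 0.0
```

move_arm(motion=[[0, 0, -2, 0, 0.75], [0, 0, -5, 0, 0.75], [0, 0, -8, 0, 0.75], [0, 0, -11, 0, 0.75], [0, 0, -14, 0, 0.75]])

```text
t: 37.2
tcp_pos: [0.6005, -0.1693, 0.1563]
tcp_rot: [[-0.078, 0.997, -0.0], [0.997, 0.078, 0.0], [0.0, -0.0, -1.0]]
ft_force: [0.6, 0.1, 0.2]
grip_width: 0.0636
grasp_force: 0.0
```

move_arm(motion=[[3, 2, 0, 0, 0.75], [6, 4, 0, 0, 0.75], [9, 6, 0, 0, 0.75], [12, 7, 0, 0, 0.75], [16, 8, 0, 0, 0.75]])

```text
t: 37.62
tcp_pos: [0.6685, -0.0038, 0.1545]
tcp_rot: [[-0.076, 0.997, 0.0], [0.997, 0.076, -0.001], [-0.001, -0.0, -1.0]]
ft_force: [0.5, -1.4, -0.5]
grip_width: 0.064
grasp_force: 0.0
```

move_arm(motion=[[4, 0, 0, 0, 0.75], [8, 0, 0, 0, 0.75], [12, 0, 0, 0, 0.75], [12, 0, 0, 0, 0.75], [12, 0, 0, 0, 0.75]])

```text
t: 38.03
tcp_pos: [0.6581, 0.1185, 0.1547]
tcp_rot: [[-0.081, 0.997, -0.0], [0.997, 0.081, 0.001], [0.001, -0.0, -1.0]]
ft_force: [-0.1, -1.1, -0.1]
grip_width: 0.064
grasp_force: 0.0
```

```bash
python3 -c "
from plan import *
plan([],1)
a=grab('scene'); b=grab('top')
A=cv2.resize(a['frame'][175:275,145:275],None,fx=3,fy=3,interpolation=cv2.INTER_CUBIC)
B=cv2.resize(b['frame'][105:205,250:380],None,fx=3,fy=3,interpolation=cv2.INTER_CUBIC)
save(np.hstack([A,B]),'final.png')"
```

```text
now [658.1 118.5 154.7] 94.7 t 38.03 w 64.0 F [-0.1 -1.1 -0.1] g 0.0
```

View pics/final.png

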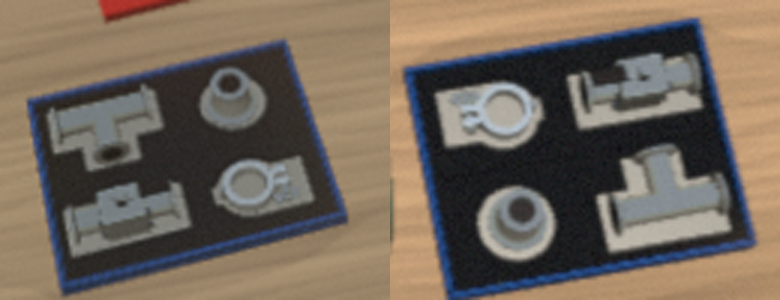

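All four parts sit in their recesses: tee, reducer, valve and clamp at (105,130), (232,98), (125,210) and (255,185) in the scene half. Each was set down at the same floor height of about 8 mm. Handing in.

```bash
python3 -c "
from station import manip; print(manip.sign_off())"
```

```text
the job is handed in; nothing more can be done
None
```

The big tee, ball valve, reducer and big clamp were set down in that order in their blue-tray recesses, the small tee and small clamp were left on the bench, and the job was handed in at about 38 s; the first grip on the tee caught its branch flange, so I set it back on the bench and gripped it again.

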